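# Close down the candling corner: nest the grading bowls, sanitise and put away the scraper

### The arm

A 6-joint arm with a two-finger parallel gripper is mounted at the origin on the work surface. World frame = base frame: x ahead of the robot, y to its left, z up, the work surface at z = 0. Lengths are in mm, angles in rad, forces in N, time in s.
With the tool pointing down it reaches from about 400 to 925 mm from the base axis. Payload 12.5 kg.
Tool frame: the origin (TCP) lies at the very end of the fingers, on their centre line; the grasp point (between the pads) lies behind it (env.grip_depth is the z of the grasp point in the tool frame, in mm); z points along the fingers, y is the line along which they close (so a half turn about z gives the same grasp; the last joint's range is limited). The gripper opens to 95 mm and grips with 3 to 60 N. Pads are 20 mm wide; open, the fingers measure 119 mm over their backs; the gripper's body (75 mm by 180 mm) begins 59 mm behind the grasp point.
Start: joints at [1.052, 0.491, 1.559, -0, 1.092, -0.106], TCP at [250.721, 572.526, 214.661] pointing down, gripper open.
Joint ranges: [-3.1, 3.1], [-0.84, 2.19], [0.05, 2.79], [-1.13, 4.28], [0.06, 2.93], [-2.69, 2.69]. Speed limits (rad/s): [2.22, 2.22, 2.79, 3.14, 3.14, 3.14].

### API

Orientations are given as [roll, pitch, yaw] about the fixed x, y, z axes, in that order (R = Rz(yaw) Ry(pitch) Rx(roll)).
In Python, from cell import env, optics gives the robot as it stands.
- The arm moves only by the tool step_arm, never from a script. Its argument "moves" is a list of rows, each an object of numbers: "tx", "ty", "tz": the shift along the tool's x, y, z in mm; "roll": the turn about the tool's z in rad. In form: [{"tx": .., "ty": .., "tz": .., "roll": ..}, ...]. A call has 1 to 12 rows; each row is the pose to reach, as a shift and turn from the pose commanded when the call began, along the tool's axes at that moment; what a row does not reach only later rows make up. A row lasts 1/12 s, in which the tool goes at most 41.7 mm and 7.16 degrees, less where a joint would pass 70% of its speed; a pose out of reach is approached as far as the arm can. A call with a gripper value outside its range is refused whole. "grip" is the finger opening in mm, from 0 to 95.1, set as the call begins (left out, the last holds). The fingers move at their own pace and stop on an object; the grip force is fixed at half the most. Time passes only in rows, so rows that repeat a pose let the fingers close. It gives the time, the measured TCP pose, the force, the opening and the grip force at its end, in the units of the state.
- env.state(): the state, without advancing time (a new reading comes with each control period).
- optics.read_camera(name): name is "side" or "top" or "wrist"; returns a dict with "pixels" (420x560x3 uint8, blue, green, red), "mtx" (3x3 intrinsics, pixels), "view" (4x4, takes a point from world to camera coordinates). Camera axes: x right, y down, z forward; pixel columns grow to the right and rows downward; lengths in mm; the calibration is good to about 2 mm. The wrist camera is an equidistant fisheye: a pixel r from the principal point sees the ray r / f radians off the axis. A picture is of the moment at which its call begins. There is no depth.
- env.job_done(): hands the job in; it is judged then, once.
The state is a dict: "t": time; "joints": joint angles; "qvel": joint speeds; "tau": joint torques, N m; "eef_pos": TCP position; "tcp_rot": TCP orientation; "ft_force": force on the tool from outside, world axes, zero at the start; "moment": the same for the moment, N m; "opening": opening from 0.0 (shut) to 1.0 (fully open); "grip_force": force on a finger pad.
Only numpy, scipy, OpenCV 4.12 (cv2) and the standard library are available. Lean on these libraries where they do the work, as an engineer would, in place of code of your own. Each camera call takes 0.05 s, during which the arm holds its last target. There are 200 camera calls.

### The job

Close down the candling corner: nest all the grading bowls that are out in size order, each smaller one standing flat inside the next larger, with the big white one outermost on the bench. Take the orange-handled scraper from its grey stand, hold the lower end of its blade a few centimetres down inside the black UV well for about a second, then slide the blade fully home into the slot of the white wooden block and let go. Leave the two eggs, the amber bulb and the tally counter alone.

Things in the scene. Friction and masses are not known exactly. Their poses are not given: they have to be found in the camera images.
- bowl_white: White plastic bowl, open-topped, round, rim outer diameter 164 mm (straight walls tapering to 144 mm at the underside), 64 mm high like all five, wall 8 mm thick, solid foot so that its inner floor lies 20 mm above its underside; about 350 g; loose. The largest, always present: the others go into it. Origin: centre of the underside, z up along its axis.
- bowl_blue: Blue plastic bowl, open-topped, round, rim outer diameter 140 mm (straight walls tapering to 120 mm at the underside), 64 mm high like all five, wall 8 mm thick, solid foot so that its inner floor lies 20 mm above its underside; about 200 g; loose. Second largest. May be absent. Origin: centre of the underside, z up along its axis.
- bowl_green: Green plastic bowl, open-topped, round, rim outer diameter 116 mm (straight walls tapering to 96 mm at the underside), 64 mm high like all five, wall 8 mm thick, solid foot so that its inner floor lies 20 mm above its underside; about 160 g; loose. Middle size. May be absent. Origin: centre of the underside, z up along its axis.
- bowl_yellow: Yellow plastic bowl, open-topped, round, rim outer diameter 92 mm (straight walls tapering to 72 mm at the underside), 64 mm high like all five, wall 8 mm thick, solid foot so that its inner floor lies 20 mm above its underside; about 120 g; loose. Second smallest. May be absent. Origin: centre of the underside, z up along its axis.
- bowl_red: Red plastic bowl, open-topped, round, rim outer diameter 68 mm (straight walls tapering to 48 mm at the underside), 64 mm high like all five, wall 8 mm thick, solid foot so that its inner floor lies 20 mm above its underside; about 80 g; loose. The smallest. May be absent. Origin: centre of the underside, z up along its axis.
- scraper: Flat scraper, 155 mm long, 120 g, loose, upright, hanging by its guard in the grey stand. Origin: middle of the blade's lower edge; z up to the handle. Blade 4 mm thick (x), 44 mm wide (y), z 0 to 70 mm; black guard 26 x 66 mm (x, y), z 70 to 78 mm; orange handle 16 x 26 mm (x, y), z 78 to 155 mm. Fully home, the guard rests on the block.
- stand_top (a point): Centre of the top face of the grey plastic stand (fixed, 70 x 100 x 82 mm, wide slot 14 x 56 mm along its y) in which the scraper starts; this point is 82 mm above the bench.
- block_slot (a point): Centre of the slot mouth in the top face of the white wooden block (fixed, 80 x 110 x 80 mm); this point is 80 mm above the bench. The slot is 9 mm wide along this frame's x and 52 mm long along its y, and goes straight down right through the block (80 mm); z up. Either way round is right.
- well_rim (a point): Centre of the mouth of the black round UV well (loose pot of 700 g, outer diameter 90 mm, inner 82 mm, 60 mm high, inner floor 54 mm below this point, violet glowing floor).
- egg_a: Brown speckled dummy egg standing on its flat end, 45 mm across, 58 mm high; leave alone. Origin: its underside.
- egg_b: Second such dummy egg; leave alone. Origin: its underside.
- bulb: Squat amber glass bulb standing on its brass cap, 64 mm across, 80 mm high; leave alone. Origin: its underside.
- counter: Aluminium tally counter, 45 x 55 x 38 mm; leave alone. Origin: its underside.

How it is judged (in metres and radians):
On the way:
1. the gripped scraper's blade end is held inside the UV well, at least 18 mm below its rim, for 0.4 s (z of scraper in the frame of well_rim below -0.018 m and horizontal distance between scraper and well_rim below 0.028 m and contact force between the fingers and scraper above 0.5 N), for 0.4 s.
At the end, for the whole second after the job is handed in: Bowls present: upright (6 deg), at rest, each on the floor of the next larger one present (underside 14-26 mm above the next size's, up to 20 mm more per further size; centres within 12 mm per size), white on the bench. Scraper upright in the slot, 62+ mm of blade in (angle between each of bowl_white, bowl_blue, bowl_green, bowl_yellow, bowl_red's own z axis and vertical below 0.1 rad and linear speed of each of bowl_white, bowl_blue, bowl_green, bowl_yellow, bowl_red, scraper below 0.02 m/s and horizontal distance between bowl_blue and bowl_white below 0.012 m and z of bowl_blue in the frame of bowl_white between 0.014 and 0.026 m and horizontal distance between bowl_green and bowl_white below 0.024 m and z of bowl_green in the frame of bowl_white between 0.014 and 0.046 m and horizontal distance between bowl_green and bowl_blue below 0.012 m and z of bowl_green in the frame of bowl_blue between 0.014 and 0.026 m and horizontal distance between bowl_yellow and bowl_white below 0.036 m and z of bowl_yellow in the frame of bowl_white between 0.014 and 0.066 m and horizontal distance between bowl_yellow and bowl_blue below 0.024 m and z of bowl_yellow in the frame of bowl_blue between 0.014 and 0.046 m and horizontal distance between bowl_yellow and bowl_green below 0.012 m and z of bowl_yellow in the frame of bowl_green between 0.014 and 0.026 m and horizontal distance between bowl_red and bowl_white below 0.048 m and z of bowl_red in the frame of bowl_white between 0.014 and 0.086 m and horizontal distance between bowl_red and bowl_blue below 0.036 m and z of bowl_red in the frame of bowl_blue between 0.014 and 0.066 m and horizontal distance between bowl_red and bowl_green below 0.024 m and z of bowl_red in the frame of bowl_green between 0.014 and 0.046 m and horizontal distance between bowl_red and bowl_yellow below 0.012 m and z of bowl_red in the frame of bowl_yellow between 0.014 and 0.026 m and height (world z) of bowl_white below 0.008 m and x of scraper in the frame of block_slot between -0.006 and 0.006 m and y of scraper in the frame of block_slot between -0.008 and 0.008 m and z of scraper in the frame of block_slot below -0.062 m and angle between scraper's own z axis and vertical below 0.12 rad); the robot touches nothing.
It fails at once if a dummy egg shifted more than 3 cm or tipped over (distance of egg_a from where it was at the start of the episode above 0.03 m or angle between egg_a's own z axis and vertical above 0.6 rad).
It fails at once if a dummy egg shifted more than 3 cm or tipped over (distance of egg_b from where it was at the start of the episode above 0.03 m or angle between egg_b's own z axis and vertical above 0.6 rad).
It fails at once if the bulb shifted more than 3 cm or tipped over (distance of bulb from where it was at the start of the episode above 0.03 m or angle between bulb's own z axis and vertical above 0.6 rad).
It fails at once if the tally counter shifted more than 3 cm or tipped over (distance of counter from where it was at the start of the episode above 0.03 m or angle between counter's own z axis and vertical above 0.6 rad).
Of bowl_blue, bowl_green, bowl_yellow, bowl_red only 3 to 4 are there at a start; the rules pass over those that are not, and their reading is None.
At some moment in a run one of well, bowl_red may be knocked a few centimetres aside while the robot is not near it.
It also fails if it takes over 200 s, if anything falls off the work surface, if the arm or the gripper's body presses on something with over 40 N, if the wrist force passes 120 N, or if a joint passes its speed limit or range.

## Working session

There is one attempt and no reset: what is moved stays moved. The work goes in short steps, Python scripts to look and compute and a tool call to move; the robot and the scene stay as the last step left them, time stands still between calls to the robot, and variables do not carry over. Pictures are saved under pics/ and viewed, at most 14 in all, crops included, and the job is handed in when it is done.

Besides the shell and the picture viewer there is one more tool, called after "Request:" as name(argument=value, ...), one argument or row to a line, values as JSON. step_arm: Moves the arm, as the interface text tells. Its arguments: {"type":"object","properties":{"moves":{"type":"array"},"grip":{"type":"number"}},"required":["moves"]}

```bash
ls; mkdir -p pics; python3 - <<'E'
from cell import env, optics
import cv2,numpy as np
print(env.state(), env.grip_depth)
for n in("top","side","wrist"):
    c=optics.read_camera(n); cv2.imwrite(f"pics/{n}0.png",c["pixels"]); print(n,c["mtx"].round(1).tolist(),c["view"].round(3).tolist())
    np.savez(f"pics/{n}0.npz",**c)
E
```

```text
pics
{'t': 0.0, 'joints': array([ 1.05239903e+00,  4.91537389e-01,  1.55944364e+00, -2.35578147e-06,
        1.09166766e+00, -1.05600084e-01]), 'qvel': array([ 1.02447873e-03,  9.38373622e-04,  1.09341735e-03,  2.51381444e-04,
       -9.23072069e-04, -6.72610541e-05]), 'tau': array([ 2.57435444e-03, -6.12654305e+01, -2.58176994e+01,  6.93764328e-02,
        4.82794200e-02, -5.27550833e-05]), 'eef_pos': array([250.59695081, 572.30686843, 214.07751397]), 'tcp_rot': array([-3.14054228e+00, -1.09232935e-04,  2.72879647e+00]), 'ft_force': array([0.5664465 , 0.17775682, 0.0662841 ]), 'moment': array([-0.04306448, -0.03847859,  0.03445354]), 'grip_force': 0.0, 'opening': 1.0023628988048479} -18.8
top [[497.0, 0.0, 292.6], [0.0, 497.0, 207.5], [0.0, 0.0, 1.0]] [[-0.022, -1.0, 0.009, 30.175], [-0.997, 0.022, -0.075, 604.684], [0.074, -0.011, -0.997, 1157.807], [0.0, 0.0, 0.0, 1.0]]
side [[409.2, 0.0, 279.0], [0.0, 409.2, 207.8], [0.0, 0.0, 1.0]] [[-0.982, -0.187, 0.016, 600.143], [-0.129, 0.609, -0.783, 121.095], [0.137, -0.771, -0.622, 916.768], [0.0, 0.0, 0.0, 1.0]]
wrist [[325.2, 0.0, 280.2], [0.0, 325.2, 210.9], [0.0, 0.0, 1.0]] [[0.4, 0.917, -0.001, -624.45], [0.889, -0.388, 0.242, -27.959], [0.221, -0.097, -0.97, 389.076], [0.0, 0.0, 0.0, 1.0]]
```

View pics/top0.png

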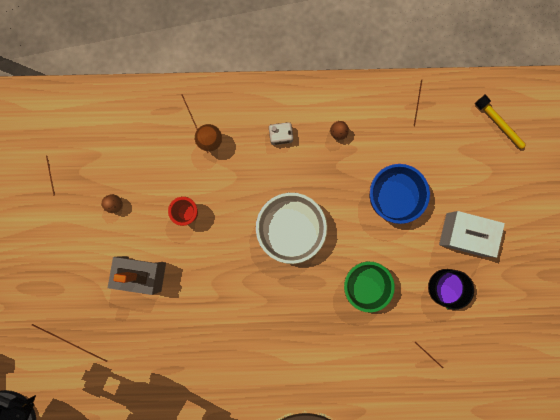

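View pics/side0.png

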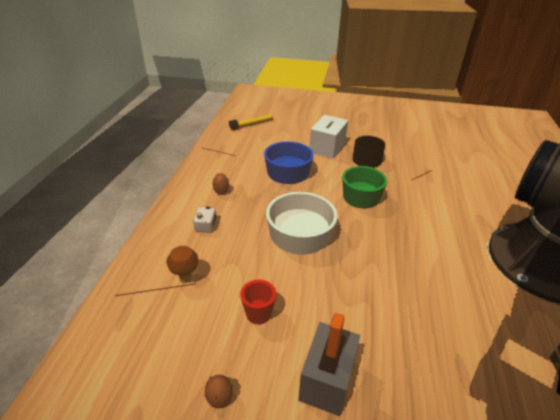

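The top view shows white (291,228), blue (399,194), green (370,287), red (183,211), the well (451,289), the block slot (477,234) and the scraper in its stand (~125,277). I see no yellow bowl, only a yellow-handled tool at (500,122). The side view agrees. I'll check the wrist view for a hidden yellow bowl and measure everything.

```bash
cat > h.py <<'E'
import cv2,numpy as np
from scipy.optimize import least_squares
from cell import env,optics
def snap(n):
    c=optics.read_camera(n); c["name"]=n; return c
def rays(c,uv):
    uv=np.atleast_2d(uv).astype(float); K=c["mtx"]; p=(uv-K[:2,2])/[K[0,0],K[1,1]]
    if c["name"]=="wrist":
        r=np.linalg.norm(p,axis=1,keepdims=True)+1e-12; d=np.c_[p/r*np.sin(r),np.cos(r)]
    else: d=np.c_[p,np.ones(len(p))]
    R=c["view"][:3,:3]; o=-R.T@c["view"][:3,3]; d=d@R
    return o,d/np.linalg.norm(d,axis=1,keepdims=True)
def plane(c,uv,z):
    o,d=rays(c,uv); return (o+d*((z-o[2])/d[:,2])[:,None])[:,:2]
def tri(c1,uv1,c2,uv2):
    A=np.zeros((3,3));b=np.zeros(3);L=[]
    for c,uv in((c1,uv1),(c2,uv2)):
        o,d=rays(c,uv);P=np.eye(3)-np.outer(d[0],d[0]);A+=P;b+=P@o;L.append((P,o))
    X=np.linalg.solve(A,b); return X,[np.linalg.norm(P@(X-o)) for P,o in L]
def proj(c,X):
    p=c["view"][:3,:3]@np.asarray(X,float)+c["view"][:3,3];K=c["mtx"]
    if c["name"]=="wrist":
        r=np.hypot(*p[:2]);p=p[:2]/r*np.arctan2(r,p[2])
    else:p=p[:2]/p[2]
    return p*[K[0,0],K[1,1]]+K[:2,2]
HSV=dict(blue=([100,150,50],[128,255,255]),green=([45,120,30],[85,255,255]),red=([0,190,60],[4,255,255]),yellow=([22,150,90],[35,255,255]),
 violet=([125,120,90],[155,255,255]),white=([0,0,110],[179,75,255]),orange=([6,215,150],[12,255,255]))
def mask(c,k):
    h=cv2.cvtColor(c["pixels"],cv2.COLOR_BGR2HSV);m=cv2.inRange(h,*map(np.array,HSV[k]))
    if k=="red":m|=cv2.inRange(h,np.array([175,190,60]),np.array([179,255,255]))
    return cv2.morphologyEx(m,cv2.MORPH_CLOSE,np.ones((3,3)))
def blobs(c,k,amin=60):
    cs,_=cv2.findContours(mask(c,k),cv2.RETR_EXTERNAL,cv2.CHAIN_APPROX_NONE)
    return sorted([x[:,0] for x in cs if cv2.contourArea(x)>amin],key=lambda x:-cv2.contourArea(x))
def circ(c,cont,z):
    """circle on plane z from the hull's far side (away from camera): the rim"""
    P=plane(c,cv2.convexHull(cont.astype(np.int32))[:,0],z).astype(np.float32); o,_=rays(c,[0,0])
    m=P.mean(0);u=(m-o[:2])/np.linalg.norm(m-o[:2])
    C=plane(c,cont,z);Q=C[(C-m)@u>0.0*len(u)]
    f=least_squares(lambda p:np.hypot(*(Q-p[:2]).T)-p[2],[*m,50],loss="soft_l1",f_scale=1)
    return f.x,np.abs(f.fun).mean()
E
python3 - <<'E'
from h import *
C={n:dict(np.load(f"pics/{n}0.npz"),name=n) for n in("top","side","wrist")}
for k in("blue","green","red","white","yellow","orange","violet"):
    for n in C:
        for b in blobs(C[n],k)[:3]:
            x,y,w,hh=cv2.boundingRect(b);s=""
            if k in("blue","green","red","white") : s=circ(C[n],b,64); s=s[0].round(1),s[1].round(2)
            print(k,n,(x,y,w,hh),int(cv2.contourArea(b)),s)
E
```

```text
blue top (370, 164, 60, 60) 2682 (array([ 629.9, -229.6,   67.2]), np.float64(0.58))
blue side (272, 150, 40, 17) 213 (array([-496511.1, 1185768.5, 1285960.8]), np.float64(9.39))
green top (344, 262, 51, 51) 1927 (array([ 418.7, -152.5,   55.7]), np.float64(0.59))
green side (343, 165, 44, 42) 1214 (array([ 418.3, -157.2,   54.2]), np.float64(2.14))
green wrist (502, 227, 39, 23) 298 (array([410.6, 867.2,  33.6]), np.float64(3.96))
green wrist (0, 388, 14, 29) 173 (array([ 436.5, -182.4,   19. ]), np.float64(2.4))
red top (169, 197, 28, 28) 592 (array([600.2, 268.8,  31.8]), np.float64(0.49))
red side (241, 281, 35, 28) 705 (array([600.6, 268.5,  30.6]), np.float64(0.53))
white top (0, 0, 560, 75) 38022 (array([-3263.3,    39.4,  4360.3]), np.float64(45.22))
white top (256, 193, 71, 71) 3847 (array([555.7,  22.4,  80.4]), np.float64(0.52))
white top (449, 211, 55, 47) 1661 (array([ 528.2, -419.6,   42.9]), np.float64(4.0))
white side (0, 0, 342, 415) 30899 (array([ 1111.7, -1520.6,   615.9]), np.float64(62.56))
white side (266, 192, 71, 58) 2670 (array([556.7,  18.7,  79.6]), np.float64(0.73))
white side (77, 64, 51, 59) 1417 (array([1448.2, -638.4,   89.8]), np.float64(19.22))
white wrist (500, 160, 57, 86) 3321 (array([366.1, 838. ,  72.7]), np.float64(5.3))
white wrist (473, 60, 62, 88) 3195 (array([241.6, 803.9,  83.4]), np.float64(8.04))
white wrist (497, 0, 46, 137) 1570 (array([195.9, 732.5, 198.7]), np.float64(2.26))
yellow top (486, 106, 39, 41) 200 
yellow side (254, 57, 81, 35) 1777 
orange side (332, 314, 11, 16) 105 
violet top (437, 274, 26, 29) 534
```

View pics/wrist0.png

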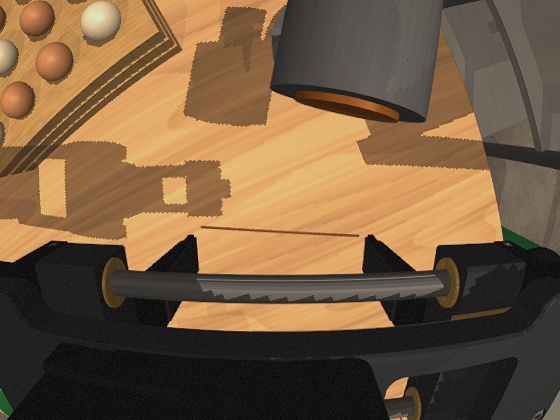

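The wrist view shows only bare bench, shadows and the fingers near (190,240) and (365,240), plus an egg tray off to the side. There's no yellow bowl, so blue, green and red go into white. Next: rim heights from two views, then the first move.

```bash
cat >> h.py <<'E'
HSV["blue"]=([100,120,25],[128,255,255])
def rim3d(c1,b1,c2,b2,z):
    a,_=circ(c1,b1,z);b,_=circ(c2,b2,z)
    return tri(c1,proj(c1,[*a[:2],z]),c2,proj(c2,[*b[:2],z]))
def go(x,y,z,yaw):
    s=env.state();p=s["eef_pos"];w=s["tcp_rot"][2];d=np.array([x,y,z])-p;c,q=np.cos(w),np.sin(w)
    r=(w-yaw+np.pi)%(2*np.pi)-np.pi
    print("at",p.round(1),round(w,4),"-> tx %.1f ty %.1f tz %.1f roll %.4f"%(d[0]*c+d[1]*q,d[0]*q-d[1]*c,-d[2],r))
E
python3 - <<'E'
from h import *
C={n:dict(np.load(f"pics/{n}0.npz"),name=n) for n in("top","side","wrist")}
for k,i,j in(("blue",0,0),("green",0,0),("red",0,0),("white",1,1)):
    t=blobs(C["top"],k)[i];s=blobs(C["side"],k)[j]
    print(k,cv2.boundingRect(s),circ(C["top"],t,64)[0].round(1),circ(C["side"],s,64)[0].round(1),rim3d(C["top"],t,C["side"],s,64))
o,_=rays(C["wrist"],[0,0]);print("cam",o,proj(C["wrist"],[250.6,572.3,214]),plane(C["wrist"],[150,80],0))
go(564,-230,214,1.571)
E
```

```text
blue (265, 143, 47, 25) [ 629.7 -229.4   67.5] [ 629.7 -229.3   62.8] (array([ 629.74334561, -229.35533728,   63.98497683]), [np.float64(0.0017927032341206698), np.float64(0.0017927032341808484)])
green (343, 165, 44, 42) [ 418.7 -152.5   55.7] [ 418.3 -157.2   54.2] (array([ 418.82187414, -151.91740228,   67.41747365]), [np.float64(0.20372561066883377), np.float64(0.20372561066898964)])
red (241, 281, 35, 28) [600.2 268.8  31.8] [600.6 268.5  30.6] (array([600.33004098, 268.74204734,  64.2670855 ]), [np.float64(0.16523050997262387), np.float64(0.16523050997245983)])
white (266, 192, 71, 58) [555.7  22.4  80.4] [556.7  18.7  79.6] (array([555.9467704 ,  22.42424175,  67.06700601]), [np.float64(0.38524544026982416), np.float64(0.3852454402696412)])
cam [188.59119538 599.33812176 383.83165204] [280.46309551 254.78231984] [[ 60.26125514 480.50247935]]
at [250.6 572.4 214.2] 2.7289 -> tx -608.9 ty -609.3 tz 0.2 roll 1.1579
```

Request:
step_arm(
  moves=[
    {"tx":-609,"ty":-609,"tz":0,"roll":1.158},
    {"tx":-609,"ty":-609,"tz":0,"roll":1.158},
    {"tx":-609,"ty":-609,"tz":0,"roll":1.158},
    {"tx":-609,"ty":-609,"tz":0,"roll":1.158},
    {"tx":-609,"ty":-609,"tz":0,"roll":1.158},
    {"tx":-609,"ty":-609,"tz":0,"roll":1.158},
    {"tx":-609,"ty":-609,"tz":0,"roll":1.158},
    {"tx":-609,"ty":-609,"tz":0,"roll":1.158},
    {"tx":-609,"ty":-609,"tz":0,"roll":1.158},
    {"tx":-609,"ty":-609,"tz":0,"roll":1.158},
    {"tx":-609,"ty":-609,"tz":0,"roll":1.158},
    {"tx":-609,"ty":-609,"tz":0,"roll":1.158},
  ],
  grip=50,
)

```text
t: 1.15
eef_pos: [433.0, 104.8, 214.7]
tcp_rot: [3.141, -0.0, 1.571]
ft_force: [0.7, 0.8, -0.4]
opening: 0.524
grip_force: 0.0
```

```bash
python3 -c "
from h import *
go(564,-230,170,1.571)"
```

```text
at [433.  104.8 214.7] 1.5706 -> tx -334.8 ty 131.1 tz 44.7 roll -0.0004
```

Request:
step_arm(
  moves=[
    {"tx":-335,"ty":131,"tz":45,"roll":0},
    {"tx":-335,"ty":131,"tz":45,"roll":0},
    {"tx":-335,"ty":131,"tz":45,"roll":0},
    {"tx":-335,"ty":131,"tz":45,"roll":0},
    {"tx":-335,"ty":131,"tz":45,"roll":0},
    {"tx":-335,"ty":131,"tz":45,"roll":0},
    {"tx":-335,"ty":131,"tz":45,"roll":0},
    {"tx":-335,"ty":131,"tz":45,"roll":0},
    {"tx":-335,"ty":131,"tz":45,"roll":0},
    {"tx":-335,"ty":131,"tz":45,"roll":0},
    {"tx":-335,"ty":131,"tz":45,"roll":0},
    {"tx":-335,"ty":131,"tz":45,"roll":0},
  ],
)

```text
t: 2.15
eef_pos: [563.3, -227.6, 169.3]
tcp_rot: [-3.141, -0.001, 1.571]
ft_force: [-0.2, 1.0, 0.5]
opening: 0.527
grip_force: 0.0
```

```bash
python3 -c "
from h import *
c=snap('wrist');cv2.imwrite('pics/w1.png',c['pixels'])
for b in blobs(c,'blue')[:2]: print(cv2.boundingRect(b))
print(proj(c,[564,-230,64]),proj(c,[630,-229.5,64]),proj(c,[560,-230,64]),proj(c,[568,-230,64]))
go(564,-229.5,51,1.571)"
```

```text
(278, 137, 148, 138)
[281.23878643 212.34403056] [355.5568263  211.86483754] [276.6537397  212.33821698] [285.8234708 212.3496475]
at [ 563.4 -227.2  169.7] 1.5713 -> tx -2.3 ty 0.6 tz 118.7 roll 0.0003
```

View pics/w1.png

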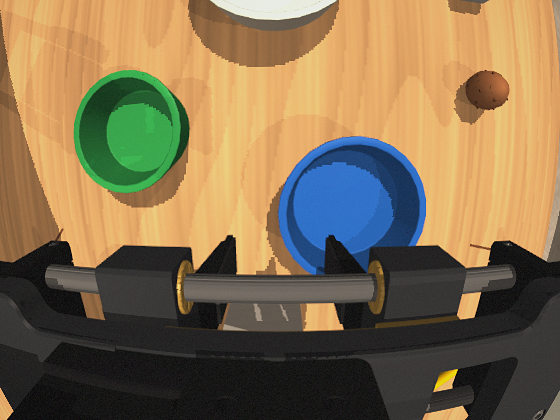

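The wrist view has the blue rim's left edge at column 278 (predicted 277), with the fingers straddling it. The measurement agrees, so I'll descend and grip.

Request:
step_arm(
  moves=[
    {"tx":-2,"ty":1,"tz":40,"roll":0},
    {"tx":-2,"ty":1,"tz":80,"roll":0},
    {"tx":-2,"ty":1,"tz":105,"roll":0},
    {"tx":-2,"ty":1,"tz":119,"roll":0},
    {"tx":-2,"ty":1,"tz":119,"roll":0},
    {"tx":-2,"ty":1,"tz":119,"roll":0},
  ],
)

```text
t: 2.7
eef_pos: [564.7, -229.1, 50.9]
tcp_rot: [-3.141, -0.0, 1.572]
ft_force: [-0.1, 0.0, 1.1]
opening: 0.527
grip_force: 0.0
```

Request:
step_arm(
  moves=[
    {"tx":0},
    {"tx":0},
    {"tx":0},
    {"tx":0},
    {"tx":0},
    {"tx":0},
    {"tx":0},
    {"tx":0},
  ],
  grip=0,
)

```text
validation failed for argument at $.mo...
```

Request:
step_arm(
  moves=[
    {"tz":-10},
    {"tz":-20},
    {"tz":-35},
    {"tz":-50},
    {"tz":-70},
    {"tz":-90},
    {"tz":-100},
    {"tz":-100},
    {"tz":-100},
    {"tz":-100},
  ],
)

```text
validation failed for argument at $.mo...
```

```bash
python3 - <<'E'
from h import *
c=snap('wrist');cv2.imwrite('pics/w2.png',c['pixels'])
T=snap('top');S=snap('side')
t=blobs(T,'blue')[0];s=blobs(S,'blue')[0]
for z in (150,):print(circ(T,t,z),circ(S,s,z),rim3d(T,t,S,s,z))
w=blobs(T,'white')[1];print(circ(T,w,64))
cv2.imwrite('pics/s2.png',S['pixels'][60:260,160:440].repeat(2,0).repeat(2,1))
go(556,22,150,1.571)
E
```

```text
(array([ 653.37125719, -217.65863848,   30.75411748]), np.float64(8.18171908980603)) (array([609.08868647, -86.13408814,  53.47922509]), np.float64(9.815298116259115)) (array([ 649.31874398, -240.65916297,   56.8253992 ]), [np.float64(16.05085830688513), np.float64(16.050858306885306)])
(array([555.49439592,  22.35605395,  80.61413881]), np.float64(0.5044630188405325))
at [ 565.4 -230.    52.3] 1.5714 -> tx 252.0 ty -9.3 tz -97.7 roll 0.0004
```

View pics/s2.png

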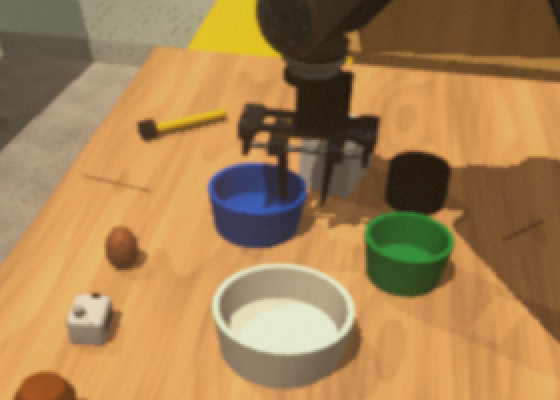

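The side crop shows the fingers straddling the blue wall at its near side (~(285,195) and (322,200) in the crop). The grip and lift calls were refused because each row needs all four fields, so I'll resend them.

Request:
step_arm(
  moves=[
    {"tx":0,"ty":0,"tz":0,"roll":0},
    {"tx":0,"ty":0,"tz":0,"roll":0},
    {"tx":0,"ty":0,"tz":0,"roll":0},
    {"tx":0,"ty":0,"tz":0,"roll":0},
    {"tx":0,"ty":0,"tz":0,"roll":0},
    {"tx":0,"ty":0,"tz":0,"roll":0},
    {"tx":0,"ty":0,"tz":0,"roll":0},
    {"tx":0,"ty":0,"tz":0,"roll":0},
  ],
  grip=0,
)

```text
t: 3.52
eef_pos: [565.0, -230.1, 50.7]
tcp_rot: [3.141, -0.0, 1.571]
ft_force: [0.6, 2.8, 0.7]
opening: 0.098
grip_force: 28.9
```

Request:
step_arm(
  moves=[
    {"tx":0,"ty":0,"tz":-10,"roll":0},
    {"tx":0,"ty":0,"tz":-20,"roll":0},
    {"tx":0,"ty":0,"tz":-35,"roll":0},
    {"tx":0,"ty":0,"tz":-50,"roll":0},
    {"tx":0,"ty":0,"tz":-70,"roll":0},
    {"tx":0,"ty":0,"tz":-90,"roll":0},
    {"tx":0,"ty":0,"tz":-110,"roll":0},
    {"tx":0,"ty":0,"tz":-110,"roll":0},
    {"tx":0,"ty":0,"tz":-110,"roll":0},
  ],
)

```text
t: 4.27
eef_pos: [564.8, -230.3, 161.7]
tcp_rot: [3.14, 0.001, 1.571]
ft_force: [0.2, -0.4, -2.9]
opening: 0.085
grip_force: 30.9
```

```bash
python3 - <<'E'
from h import *
S=snap('side');c=snap('wrist')
b=np.hstack([S['pixels'][60:260,200:400].repeat(2,0).repeat(2,1),c['pixels'][10:410,160:560]])
cv2.imwrite('pics/s3.png',b)
go(556,22,150,1.571)
E
```

```text
at [ 564.2 -229.9  159.8] 1.5707 -> tx 251.9 ty -8.2 tz 9.8 roll -0.0003
```

View pics/s3.png

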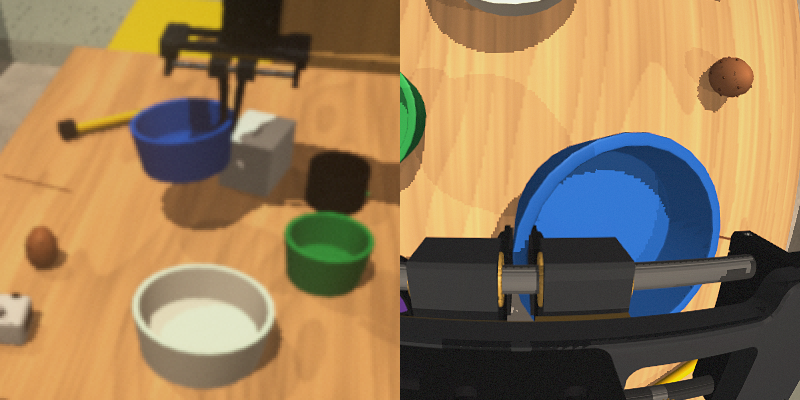

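The blue bowl is held by its rim, with the far side tilted down about 9° as the wall taper suggests. I'll carry it over white, offset for the tilt.

Request:
step_arm(
  moves=[
    {"tx":30,"ty":-8,"tz":0,"roll":0},
    {"tx":60,"ty":-16,"tz":0,"roll":0},
    {"tx":95,"ty":-25,"tz":2,"roll":0},
    {"tx":130,"ty":-34,"tz":4,"roll":0},
    {"tx":165,"ty":-44,"tz":6,"roll":0},
    {"tx":200,"ty":-53,"tz":8,"roll":0},
    {"tx":230,"ty":-62,"tz":10,"roll":0},
    {"tx":247,"ty":-66,"tz":10,"roll":0},
    {"tx":252,"ty":-67.5,"tz":10,"roll":0},
    {"tx":252,"ty":-67.5,"tz":10,"roll":0},
    {"tx":252,"ty":-67.5,"tz":10,"roll":0},
    {"tx":252,"ty":-67.5,"tz":10,"roll":0},
  ],
)

```text
t: 5.37
eef_pos: [497.5, 20.9, 150.3]
tcp_rot: [-3.141, 0.0, 1.57]
ft_force: [-0.1, 0.2, -1.1]
opening: 0.089
grip_force: 31.2
```

```bash
python3 - <<'E'
from h import *
c=snap('wrist');S=snap('side')
b=np.hstack([S['pixels'][110:310,200:400].repeat(2,0).repeat(2,1),c['pixels'][10:410,100:500]])
cv2.imwrite('pics/s4.png',b)
go(497,22,90,1.571)
E
```

```text
at [497.5  20.8 150.4] 1.5694 -> tx 1.2 ty -0.5 tz 60.4 roll -0.0016
```

View pics/s4.png

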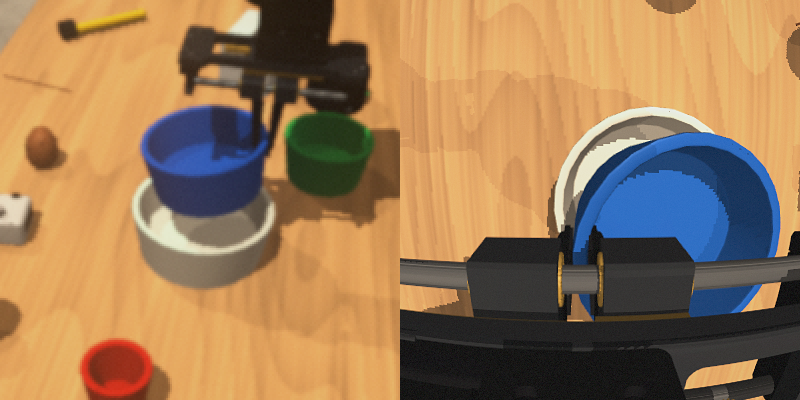

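Blue now hangs squarely above white: it's at (205,165) in the side crop, with white just below. I'll lower it.

Request:
step_arm(
  moves=[
    {"tx":1,"ty":0,"tz":15,"roll":0},
    {"tx":1,"ty":0,"tz":30,"roll":0},
    {"tx":1,"ty":0,"tz":42,"roll":0},
    {"tx":1,"ty":0,"tz":50,"roll":0},
    {"tx":1,"ty":0,"tz":56,"roll":0},
    {"tx":1,"ty":0,"tz":58,"roll":0},
    {"tx":1,"ty":0,"tz":59,"roll":0},
    {"tx":1,"ty":0,"tz":59,"roll":0},
    {"tx":1,"ty":0,"tz":59,"roll":0},
  ],
)

```text
t: 6.22
eef_pos: [497.5, 22.8, 92.1]
tcp_rot: [3.141, -0.0, 1.571]
ft_force: [0.3, -0.2, -1.2]
opening: 0.086
grip_force: 31.2
```

Request:
step_arm(
  moves=[
    {"tx":0,"ty":0,"tz":2,"roll":0},
    {"tx":0,"ty":0,"tz":4,"roll":0},
    {"tx":0,"ty":0,"tz":4,"roll":0},
    {"tx":0,"ty":0,"tz":4,"roll":0},
  ],
)

```text
t: 6.55
eef_pos: [497.3, 22.9, 87.7]
tcp_rot: [3.141, -0.0, 1.571]
ft_force: [-0.2, -0.3, -1.8]
opening: 0.089
grip_force: 31.2
```

Request:
step_arm(
  moves=[
    {"tx":0,"ty":0,"tz":2,"roll":0},
    {"tx":0,"ty":0,"tz":3,"roll":0},
    {"tx":0,"ty":0,"tz":3,"roll":0},
  ],
)

```text
t: 6.8
eef_pos: [497.0, 22.9, 84.5]
tcp_rot: [-3.141, -0.0, 1.571]
ft_force: [-2.4, -0.2, 1.1]
opening: 0.09
grip_force: 31.5
```

Request:
step_arm(
  moves=[
    {"tx":0,"ty":-2,"tz":1,"roll":0},
    {"tx":0,"ty":-2,"tz":2,"roll":0},
    {"tx":0,"ty":-2,"tz":3,"roll":0},
    {"tx":0,"ty":-2,"tz":3,"roll":0},
  ],
)

```text
t: 7.13
eef_pos: [494.8, 22.9, 81.5]
tcp_rot: [-3.141, -0.0, 1.571]
ft_force: [-3.9, 0.7, 2.3]
opening: 0.09
grip_force: 31.9
```

Request:
step_arm(
  moves=[
    {"tx":0,"ty":0,"tz":0,"roll":0},
    {"tx":0,"ty":0,"tz":0,"roll":0},
    {"tx":0,"ty":0,"tz":0,"roll":0},
    {"tx":0,"ty":0,"tz":0,"roll":0},
    {"tx":0,"ty":0,"tz":0,"roll":0},
    {"tx":0,"ty":0,"tz":0,"roll":0},
  ],
  grip=36,
)

```text
t: 7.63
eef_pos: [495.4, 22.8, 81.7]
tcp_rot: [3.141, -0.0, 1.571]
ft_force: [0.0, -0.6, 0.4]
opening: 0.37
grip_force: 0.0
```

Request:
step_arm(
  moves=[
    {"tx":0,"ty":0,"tz":-20,"roll":0},
    {"tx":0,"ty":0,"tz":-60,"roll":0},
    {"tx":0,"ty":0,"tz":-90,"roll":0},
    {"tx":0,"ty":0,"tz":-90,"roll":0},
  ],
)

```text
t: 7.97
eef_pos: [497.4, 22.7, 176.7]
tcp_rot: [3.134, 0.001, 1.571]
ft_force: [0.6, 0.6, -0.4]
opening: 0.382
grip_force: 0.0
```

```bash
python3 - <<'E'
from h import *
S=snap('side');c=snap('wrist')
b=np.hstack([S['pixels'][110:310,200:400].repeat(2,0).repeat(2,1),c['pixels'][10:410,100:500]])
cv2.imwrite('pics/s5.png',b)
b=blobs(c,'blue')[0];print(cv2.boundingRect(b),circ(c,b,84))
E
```

```text
(266, 136, 157, 139) (array([565.46561864,  30.53869953,  53.37424222]), np.float64(9.543036123131667))
```

View pics/s5.png

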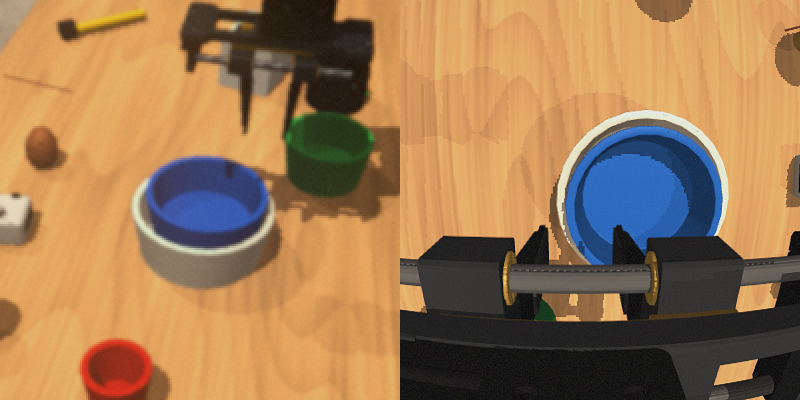

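The blue bowl sits flat in white (side crop (208,200)). Next is green, gripped by its far wall.

Request:
step_arm(
  moves=[
    {"tx":-175,"ty":-25,"tz":7,"roll":0},
    {"tx":-175,"ty":-25,"tz":7,"roll":0},
    {"tx":-175,"ty":-25,"tz":7,"roll":0},
    {"tx":-175,"ty":-25,"tz":7,"roll":0},
    {"tx":-175,"ty":-25,"tz":7,"roll":0},
    {"tx":-175,"ty":-25,"tz":7,"roll":0},
    {"tx":-175,"ty":-25,"tz":7,"roll":0},
    {"tx":-175,"ty":-25,"tz":7,"roll":0},
  ],
  grip=50,
)

```text
t: 8.73
eef_pos: [470.1, -151.0, 164.0]
tcp_rot: [-3.14, -0.001, 1.571]
ft_force: [-0.8, 0.4, -0.1]
opening: 0.524
grip_force: 0.0
```

```bash
python3 - <<'E'
from h import *
c=snap('wrist');T=snap('top')
b=blobs(c,'green')[0];print(cv2.boundingRect(b));P=plane(c,b,64);print("wrist rim max x",P[:,0].max(), "max y",P[:,1].max(), "min x",P[:,0].min())
print([(cv2.boundingRect(b),circ(T,b,64)[0]) for b in blobs(T,'green')[:2]])
for k,z in(("white",64),("blue",84)):print(k,[(cv2.boundingRect(b),circ(T,b,z)) for b in blobs(T,k)[:2]])
cv2.imwrite("pics/top2.png",T["pixels"])
go(472.5,-152.5,50.5,1.571)
E
```

```text
(161, 148, 127, 126)
wrist rim max x 475.7381718022006 max y -96.76671151458704 min x 362.60021196547854
[((344, 263, 17, 40), array([466.75731938,  19.41686664, 146.18027174]))]
white [((0, 0, 560, 75), (array([1271.79512072,  413.36372417,  344.04433386]), np.float64(69.91201817944109))), ((256, 193, 71, 71), (array([556.14622848,  22.4305629 ,  80.00752304]), np.float64(0.6221884716596215)))]
blue [((261, 198, 62, 62), (array([552.64244059,  20.50360773,  68.23665313]), np.float64(0.5277440908985983)))]
at [ 470.3 -150.8  164.4] 1.5725 -> tx -1.7 ty 2.2 tz 113.9 roll 0.0015
```

Request:
step_arm(
  moves=[
    {"tx":-2,"ty":2,"tz":40,"roll":0},
    {"tx":-2,"ty":2,"tz":75,"roll":0},
    {"tx":-2,"ty":2,"tz":100,"roll":0},
    {"tx":-2,"ty":2,"tz":114,"roll":0},
    {"tx":-2,"ty":2,"tz":114,"roll":0},
    {"tx":-2,"ty":2,"tz":114,"roll":0},
  ],
)

```text
t: 9.33
eef_pos: [472.3, -153.2, 50.4]
tcp_rot: [-3.14, -0.001, 1.572]
ft_force: [-0.3, -1.1, 0.0]
opening: 0.527
grip_force: 0.0
```

Request:
step_arm(
  moves=[
    {"tx":0,"ty":0,"tz":0,"roll":0},
    {"tx":0,"ty":0,"tz":0,"roll":0},
    {"tx":0,"ty":0,"tz":0,"roll":0},
    {"tx":0,"ty":0,"tz":0,"roll":0},
    {"tx":0,"ty":0,"tz":0,"roll":0},
    {"tx":0,"ty":0,"tz":0,"roll":0},
    {"tx":0,"ty":0,"tz":0,"roll":0},
    {"tx":0,"ty":0,"tz":0,"roll":0},
  ],
  grip=0,
)

```text
t: 10.0
eef_pos: [472.1, -154.3, 50.8]
tcp_rot: [-3.141, 0.0, 1.571]
ft_force: [-1.1, -1.9, 4.2]
opening: 0.095
grip_force: 29.0
```

Request:
step_arm(
  moves=[
    {"tx":0,"ty":0,"tz":-10,"roll":0},
    {"tx":0,"ty":0,"tz":-20,"roll":0},
    {"tx":0,"ty":0,"tz":-35,"roll":0},
    {"tx":0,"ty":0,"tz":-50,"roll":0},
    {"tx":0,"ty":0,"tz":-70,"roll":0},
    {"tx":0,"ty":0,"tz":-90,"roll":0},
    {"tx":0,"ty":0,"tz":-110,"roll":0},
    {"tx":0,"ty":0,"tz":-125,"roll":0},
    {"tx":0,"ty":0,"tz":-130,"roll":0},
    {"tx":0,"ty":0,"tz":-130,"roll":0},
  ],
)

```text
t: 10.83
eef_pos: [472.6, -154.2, 182.2]
tcp_rot: [3.139, 0.001, 1.571]
ft_force: [-0.3, -0.6, -2.0]
opening: 0.08
grip_force: 30.9
```

```bash
python3 - <<'E'
from h import *
c=snap('wrist');b=blobs(c,'green')[0];print(cv2.boundingRect(b),cv2.contourArea(b))
go(600,21,180,1.571)
E
```

```text
(107, 146, 182, 129) 16775.5
at [ 472.3 -154.1  181.1] 1.5707 -> tx 175.1 ty 127.7 tz 1.1 roll -0.0003
```

Request:
step_arm(
  moves=[
    {"tx":20,"ty":15,"tz":0,"roll":0},
    {"tx":45,"ty":33,"tz":0,"roll":0},
    {"tx":70,"ty":52,"tz":0,"roll":0},
    {"tx":95,"ty":70,"tz":0,"roll":0},
    {"tx":120,"ty":90,"tz":0,"roll":0},
    {"tx":145,"ty":110,"tz":0,"roll":0},
    {"tx":165,"ty":123,"tz":0,"roll":0},
    {"tx":173,"ty":128,"tz":0,"roll":0},
    {"tx":173,"ty":128,"tz":0,"roll":0},
    {"tx":173,"ty":128,"tz":0,"roll":0},
  ],
)

```text
t: 11.72
eef_pos: [599.5, 18.6, 179.6]
tcp_rot: [-3.14, -0.0, 1.572]
ft_force: [-0.2, -1.2, -0.6]
opening: 0.08
grip_force: 31.1
```

Request:
step_arm(
  moves=[
    {"tx":0,"ty":0,"tz":15,"roll":0},
    {"tx":0,"ty":0,"tz":30,"roll":0},
    {"tx":0,"ty":0,"tz":45,"roll":0},
    {"tx":0,"ty":0,"tz":57,"roll":0},
    {"tx":0,"ty":0,"tz":66,"roll":0},
    {"tx":0,"ty":0,"tz":70,"roll":0},
    {"tx":0,"ty":0,"tz":73,"roll":0},
    {"tx":0,"ty":0,"tz":73,"roll":0},
    {"tx":0,"ty":0,"tz":73,"roll":0},
  ],
)

```text
t: 12.47
eef_pos: [600.4, 18.6, 108.1]
tcp_rot: [3.141, 0.0, 1.571]
ft_force: [0.3, 0.5, -1.1]
opening: 0.079
grip_force: 31.1
```

```bash
python3 - <<'E'
from h import *
c=snap('wrist');S=snap('side')
b=np.hstack([S['pixels'][110:310,200:400].repeat(2,0).repeat(2,1),c['pixels'][10:410,100:500]])
cv2.imwrite('pics/s6.png',b)
go(601,19,103,1.571)
E
```

```text
at [600.5  18.8 108.3] 1.5708 -> tx 0.2 ty 0.5 tz 5.3 roll -0.0002
```

View pics/s6.png

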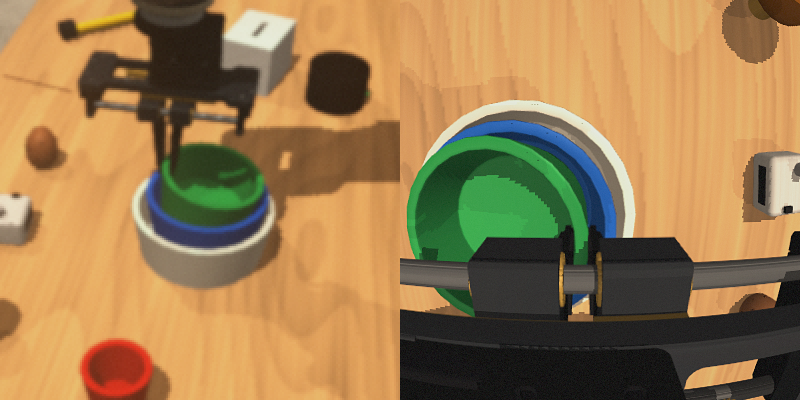

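Green is tilted and partly inside blue (side crop (213,185)), with a small gap to white visible. I'll lower it to contact and release.

Request:
step_arm(
  moves=[
    {"tx":0,"ty":0,"tz":2,"roll":0},
    {"tx":0,"ty":0,"tz":4,"roll":0},
    {"tx":0,"ty":0,"tz":6,"roll":0},
    {"tx":0,"ty":0,"tz":6,"roll":0},
    {"tx":0,"ty":0,"tz":6,"roll":0},
  ],
)

```text
t: 12.98
eef_pos: [601.5, 18.8, 102.4]
tcp_rot: [3.138, 0.0, 1.571]
ft_force: [3.4, 0.2, 4.1]
opening: 0.077
grip_force: 31.6
```

Request:
step_arm(
  moves=[
    {"tx":0,"ty":0.5,"tz":1,"roll":0},
    {"tx":0,"ty":1,"tz":2,"roll":0},
    {"tx":0,"ty":1,"tz":3,"roll":0},
    {"tx":0,"ty":1,"tz":3,"roll":0},
  ],
)

```text
t: 13.32
eef_pos: [603.3, 18.7, 99.9]
tcp_rot: [3.136, 0.0, 1.571]
ft_force: [6.5, 0.6, 7.8]
opening: 0.088
grip_force: 32.1
```

Request:
step_arm(
  moves=[
    {"tx":0,"ty":0,"tz":0,"roll":0},
    {"tx":0,"ty":0,"tz":0,"roll":0},
    {"tx":0,"ty":0,"tz":0,"roll":0},
    {"tx":0,"ty":0,"tz":0,"roll":0},
    {"tx":0,"ty":0,"tz":0,"roll":0},
    {"tx":0,"ty":0,"tz":0,"roll":0},
  ],
  grip=36,
)

```text
t: 13.82
eef_pos: [601.0, 18.9, 98.5]
tcp_rot: [-3.141, -0.0, 1.571]
ft_force: [0.1, 0.5, -0.3]
opening: 0.371
grip_force: 0.0
```

Request:
step_arm(
  moves=[
    {"tx":0,"ty":0,"tz":-20,"roll":0},
    {"tx":0,"ty":0,"tz":-60,"roll":0},
    {"tx":0,"ty":0,"tz":-90,"roll":0},
    {"tx":0,"ty":0,"tz":-90,"roll":0},
  ],
)

```text
t: 14.15
eef_pos: [603.3, 18.8, 194.4]
tcp_rot: [3.133, 0.001, 1.571]
ft_force: [-0.4, -0.2, -0.6]
opening: 0.379
grip_force: 0.0
```

Request:
step_arm(
  moves=[
    {"tx":180,"ty":0,"tz":0,"roll":0},
    {"tx":180,"ty":0,"tz":0,"roll":0},
    {"tx":180,"ty":0,"tz":0,"roll":0},
    {"tx":180,"ty":0,"tz":0,"roll":0},
    {"tx":180,"ty":0,"tz":0,"roll":0},
    {"tx":180,"ty":0,"tz":0,"roll":0},
  ],
  grip=90,
)

```text
t: 14.65
eef_pos: [600.6, 202.0, 188.0]
tcp_rot: [-3.141, -0.0, 1.575]
ft_force: [0.5, 0.3, 0.2]
opening: 0.744
grip_force: 0.0
```

```bash
python3 - <<'E'
from h import *
T=snap('top');S=snap('side');c=snap('wrist')
for k,z in(("white",64),("blue",84),("green",104),("red",64)):
    for C in(T,S):print(k,C["name"],[(cv2.boundingRect(b),circ(C,b,z)[0].round(1)) for b in blobs(C,k)[:2]])
cv2.imwrite("pics/top3.png",T["pixels"])
b=blobs(c,'red')[0];P=plane(c,b,64);print(cv2.boundingRect(b),P.min(0),P.max(0))
go(600,268.7,165,1.571)
E
```

```text
white top [((0, 0, 560, 75), array([-1091.3,   147.7,  2190.1])), ((257, 193, 70, 70), array([557.5,  21.3,  78.5]))]
white side [((0, 0, 285, 416), array([ 1648.4, -1129.6,   849.5])), ((302, 323, 57, 67), array([451.8, 339.9,  34. ]))]
blue top [((262, 198, 61, 62), array([553.9,  19.8,  67.1]))]
blue side []
green top [((265, 202, 51, 52), array([556.7,  23.5,  55. ]))]
green side [((292, 189, 36, 30), array([535.1,   2.9,  24.4])), ((277, 189, 11, 27), array([601.9,  20.4,  16.3]))]
red top []
red side [((242, 281, 34, 28), array([600.3, 268.3,  30.1]))]
(245, 93, 73, 73) [568.96858919 235.59040866] [633.69179463 300.92723304]
at [601.1 197.8 188.3] 1.5706 -> tx 70.9 ty -1.1 tz 23.3 roll -0.0004
```

Request:
step_arm(
  moves=[
    {"tx":71,"ty":-0.5,"tz":20,"roll":0},
    {"tx":71,"ty":-0.5,"tz":20,"roll":0},
    {"tx":71,"ty":-0.5,"tz":20,"roll":0},
    {"tx":71,"ty":-0.5,"tz":60,"roll":0},
    {"tx":71,"ty":-0.5,"tz":90,"roll":0},
    {"tx":71,"ty":-0.5,"tz":90,"roll":0},
    {"tx":71,"ty":-0.5,"tz":90,"roll":0},
  ],
)

```text
t: 15.38
eef_pos: [600.8, 268.1, 98.1]
tcp_rot: [-3.139, 0.001, 1.569]
ft_force: [-0.2, 0.4, 0.8]
opening: 0.945
grip_force: 0.0
```

```bash
python3 - <<'E'
from h import *
c=snap('wrist')
b=blobs(c,'red')[0];P=plane(c,b,64);print(cv2.boundingRect(b),P.min(0),P.max(0))
go(601,268.5,46,1.571)
E
```

```text
(232, 185, 100, 90) [568.51318479 239.85431389] [634.2617071  301.61317556]
at [601.6 268.6  99.7] 1.5692 -> tx -0.1 ty -0.6 tz 53.7 roll -0.0018
```

Request:
step_arm(
  moves=[
    {"tx":0,"ty":-0.5,"tz":20,"roll":0},
    {"tx":0,"ty":-0.5,"tz":40,"roll":0},
    {"tx":0,"ty":-0.5,"tz":53,"roll":0},
    {"tx":0,"ty":-0.5,"tz":53,"roll":0},
  ],
)

```text
t: 15.77
eef_pos: [600.1, 269.2, 45.0]
tcp_rot: [-3.14, 0.0, 1.57]
ft_force: [-1.0, 0.8, -0.6]
opening: 0.944
grip_force: 0.0
```

Request:
step_arm(
  moves=[
    {"tx":0,"ty":0,"tz":0,"roll":0},
    {"tx":0,"ty":0,"tz":0,"roll":0},
    {"tx":0,"ty":0,"tz":0,"roll":0},
    {"tx":0,"ty":0,"tz":0,"roll":0},
    {"tx":0,"ty":0,"tz":0,"roll":0},
    {"tx":0,"ty":0,"tz":0,"roll":0},
  ],
  grip=20,
)

```text
t: 16.27
eef_pos: [600.9, 270.1, 46.7]
tcp_rot: [3.14, -0.001, 1.571]
ft_force: [0.5, -0.6, 5.9]
opening: 0.701
grip_force: 30.0
```

Request:
step_arm(
  moves=[
    {"tx":0,"ty":0,"tz":-10,"roll":0},
    {"tx":0,"ty":0,"tz":-20,"roll":0},
    {"tx":0,"ty":0,"tz":-35,"roll":0},
    {"tx":0,"ty":0,"tz":-55,"roll":0},
    {"tx":0,"ty":0,"tz":-75,"roll":0},
    {"tx":0,"ty":0,"tz":-95,"roll":0},
    {"tx":0,"ty":0,"tz":-115,"roll":0},
    {"tx":0,"ty":0,"tz":-130,"roll":0},
    {"tx":0,"ty":0,"tz":-140,"roll":0},
    {"tx":0,"ty":0,"tz":-140,"roll":0},
  ],
)

```text
t: 17.1
eef_pos: [600.8, 270.1, 188.5]
tcp_rot: [3.138, -0.001, 1.571]
ft_force: [0.4, -0.6, 0.0]
opening: 0.7
grip_force: 30.0
```

```bash
python3 - <<'E'
from h import *
c=snap('wrist')
b=blobs(c,'red')[0];s=env.state();P=plane(c,b,s["eef_pos"][2]+18);print(cv2.boundingRect(b),P.min(0),P.max(0))
go(556.5,23,186,1.571)
E
```

```text
(216, 200, 129, 75) [567.3429272  265.48356514] [633.91669235 304.62217224]
at [600.4 270.  186.8] 1.5709 -> tx -246.9 ty -43.9 tz 0.8 roll -0.0001
```

Request:
step_arm(
  moves=[
    {"tx":-25,"ty":-4,"tz":0,"roll":0},
    {"tx":-55,"ty":-10,"tz":0,"roll":0},
    {"tx":-90,"ty":-16,"tz":0,"roll":0},
    {"tx":-125,"ty":-22,"tz":0,"roll":0},
    {"tx":-160,"ty":-28,"tz":0,"roll":0},
    {"tx":-195,"ty":-35,"tz":0,"roll":0},
    {"tx":-225,"ty":-40,"tz":0,"roll":0},
    {"tx":-242,"ty":-43,"tz":0,"roll":0},
    {"tx":-246,"ty":-44,"tz":0,"roll":0},
    {"tx":-246,"ty":-44,"tz":0,"roll":0},
    {"tx":-246,"ty":-44,"tz":0,"roll":0},
  ],
)

```text
t: 18.07
eef_pos: [556.2, 24.3, 185.1]
tcp_rot: [-3.141, -0.0, 1.57]
ft_force: [0.2, 0.1, -0.4]
opening: 0.701
grip_force: 30.0
```

Request:
step_arm(
  moves=[
    {"tx":0,"ty":0,"tz":15,"roll":0},
    {"tx":0,"ty":0,"tz":30,"roll":0},
    {"tx":0,"ty":0,"tz":45,"roll":0},
    {"tx":0,"ty":0,"tz":58,"roll":0},
    {"tx":0,"ty":0,"tz":68,"roll":0},
    {"tx":0,"ty":0,"tz":74,"roll":0},
    {"tx":0,"ty":0,"tz":77,"roll":0},
    {"tx":0,"ty":0,"tz":77,"roll":0},
    {"tx":0,"ty":0,"tz":77,"roll":0},
  ],
)

```text
t: 18.82
eef_pos: [556.5, 24.1, 109.0]
tcp_rot: [3.141, -0.0, 1.571]
ft_force: [-0.4, -0.3, -0.5]
opening: 0.698
grip_force: 30.0
```

```bash
python3 - <<'E'
from h import *
go(556.5,23,107,1.571); print(env.state()["ft_force"])
E
```

```text
at [556.5  24.1 109. ] 1.5711 -> tx -1.1 ty -0.0 tz 2.0 roll 0.0001
[-0.41650116 -0.28790728 -0.51903285]
```

Request:
step_arm(
  moves=[
    {"tx":-1,"ty":0,"tz":1,"roll":0},
    {"tx":-1,"ty":0,"tz":2,"roll":0},
    {"tx":-1,"ty":0,"tz":2,"roll":0},
  ],
)

```text
t: 19.07
eef_pos: [556.3, 22.7, 106.9]
tcp_rot: [3.141, -0.0, 1.571]
ft_force: [0.0, -0.2, -0.9]
opening: 0.699
grip_force: 30.0
```

Request:
step_arm(
  moves=[
    {"tx":0,"ty":0,"tz":0,"roll":0},
    {"tx":0,"ty":0,"tz":0,"roll":0},
    {"tx":0,"ty":0,"tz":0,"roll":0},
    {"tx":0,"ty":0,"tz":0,"roll":0},
    {"tx":0,"ty":0,"tz":0,"roll":0},
  ],
  grip=80,
)

```text
t: 19.48
eef_pos: [556.3, 22.8, 106.7]
tcp_rot: [3.141, -0.0, 1.571]
ft_force: [0.4, -0.4, 0.8]
opening: 0.841
grip_force: 0.0
```

Request:
step_arm(
  moves=[
    {"tx":0,"ty":0,"tz":-20,"roll":0},
    {"tx":0,"ty":0,"tz":-60,"roll":0},
    {"tx":0,"ty":0,"tz":-100,"roll":0},
    {"tx":0,"ty":0,"tz":-130,"roll":0},
    {"tx":0,"ty":0,"tz":-130,"roll":0},
  ],
)

```text
t: 19.9
eef_pos: [558.2, 22.8, 242.6]
tcp_rot: [3.132, 0.001, 1.571]
ft_force: [0.3, -0.1, -0.3]
opening: 0.841
grip_force: 0.0
```

Request:
step_arm(
  moves=[
    {"tx":200,"ty":-60,"tz":0,"roll":0},
    {"tx":200,"ty":-60,"tz":0,"roll":0},
    {"tx":200,"ty":-60,"tz":0,"roll":0},
    {"tx":200,"ty":-60,"tz":0,"roll":0},
    {"tx":200,"ty":-60,"tz":0,"roll":0},
    {"tx":200,"ty":-60,"tz":0,"roll":0},
    {"tx":200,"ty":-60,"tz":0,"roll":0},
  ],
  grip=50,
)

```text
t: 20.48
eef_pos: [495.3, 224.6, 236.2]
tcp_rot: [-3.141, 0.0, 1.575]
ft_force: [-0.1, -1.1, -1.0]
opening: 0.528
grip_force: 0.0
```

```bash
python3 - <<'E'
from h import *
T=snap('top');S=snap('side');c=snap('wrist')
for n,C in(("T4",T),("S4",S),("W4",c)): np.savez(f"pics/{n}.npz",**C)
for k,z in(("white",64),("blue",84),("green",104),("red",124)):
    for C in(T,):print(k,C["name"],[(cv2.boundingRect(b),circ(C,b,z)[0].round(1)) for b in blobs(C,k)[:2]])
R=lambda i,s:cv2.resize(i,None,fx=s,fy=s,interpolation=cv2.INTER_CUBIC)
t=R(T['pixels'][195:315,420:520],3)
s=R(S['pixels'][110:170,300:400],3); w=R(S['pixels'][185:245,255:355],3)
cv2.imwrite('pics/m.png',np.hstack([t,np.vstack([s,w])]))
cv2.imwrite('pics/w5.png',c['pixels'])
print(env.state()['eef_pos'])
E
```

```text
white top [((0, 0, 560, 75), array([-1390.1,   121.5,  2488.4])), ((256, 193, 71, 71), array([556.3,  22.5,  79.9]))]
blue top [((261, 198, 62, 62), array([552.5,  20.9,  66.4]))]
green top [((265, 202, 52, 52), array([555.2,  24. ,  56.3]))]
red top [((276, 212, 30, 30), array([556.7,  23. ,  31.3]))]
[496.53198897 221.95041289 236.38857277]
```

View pics/w5.png

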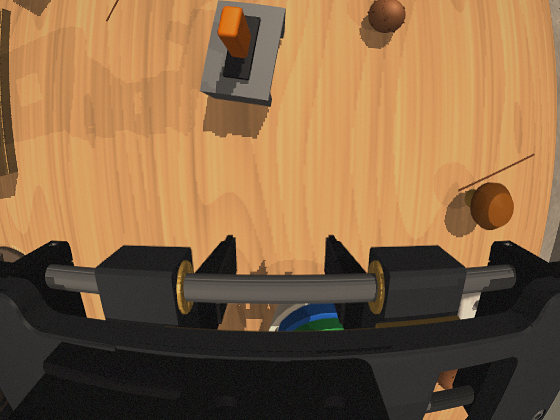

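View pics/m.png

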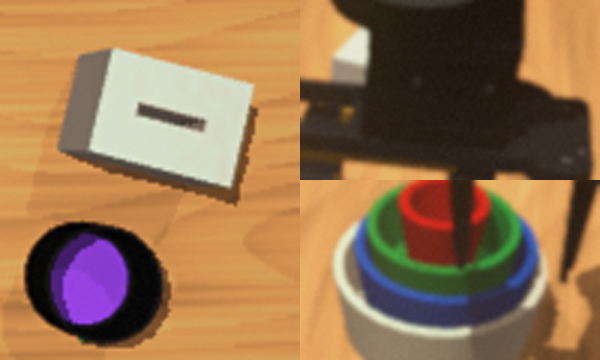

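The nest is good: red, green and blue are concentric and level within about 4 mm (crop (440,260)), and the block slot and well show clearly. In the wrist view the orange handle top is near (231,10) and the stand near (240,55). I'll move so the camera looks straight down on the stand.

Request:
step_arm(
  moves=[
    {"tx":75,"ty":-45,"tz":-20,"roll":0},
    {"tx":75,"ty":-45,"tz":-20,"roll":0},
    {"tx":75,"ty":-45,"tz":-20,"roll":0},
    {"tx":75,"ty":-45,"tz":-20,"roll":0},
    {"tx":75,"ty":-45,"tz":-20,"roll":0},
    {"tx":75,"ty":-45,"tz":-20,"roll":0},
    {"tx":75,"ty":-45,"tz":-20,"roll":0},
  ],
)

```text
t: 21.22
eef_pos: [452.0, 296.5, 256.2]
tcp_rot: [-3.141, 0.0, 1.569]
ft_force: [-0.7, 0.2, -0.1]
opening: 0.523
grip_force: 0.0
```

```bash
python3 - <<'E'
from h import *
W0=dict(np.load("pics/W4.npz"),name="wrist");S=snap('side');c=snap('wrist')
np.savez("pics/W5.npz",**c);np.savez("pics/S5.npz",**S)
HSV["orange"]=([5,200,60],[14,255,255])
for C in(W0,c,S):
    for b in blobs(C,"orange",40)[:3]:
        print(C["name"],cv2.boundingRect(b),cv2.minAreaRect(b))
im=c['pixels'];p=proj(c,[450,365,120]).astype(int);print(p,env.state()['eef_pos'])
x0,y0=max(p[0]-90,0),max(p[1]-75,0)
cv2.imwrite('pics/w6.png',cv2.resize(im[y0:y0+150,x0:x0+180],None,fx=4,fy=4,interpolation=cv2.INTER_NEAREST));print(x0,y0)
E
```

```text
wrist (472, 183, 42, 47) ((491.66375732421875, 205.2155303955078), (43.9876594543457, 41.230224609375), 66.80140686035156)
wrist (218, 6, 33, 52) ((234.16998291015625, 31.310001373291016), (32.668338775634766, 49.214637756347656), 8.130102157592773)
wrist (276, 100, 24, 33) ((287.77197265625, 116.00399780273438), (19.58795928955078, 31.752168655395508), 10.30484676361084)
wrist (480, 231, 36, 35) ((494.2245788574219, 245.227783203125), (20.15760040283203, 39.44223403930664), 52.52382278442383)
side (327, 314, 17, 43) ((334.2115173339844, 334.9422912597656), (10.59027099609375, 42.55719757080078), 11.309932708740234)
side (171, 247, 20, 15) ((180.5, 254.0), (19.0, 14.0), 0.0)
[278 130] [451.80990126 296.79668645 256.3262876 ]
188 55
```

View pics/w6.png

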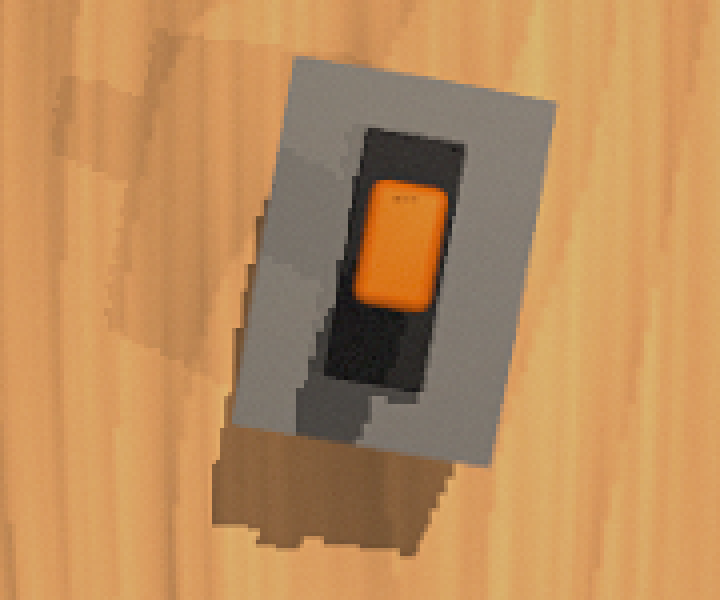

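The crop shows the stand, the black guard with corners (368,127), (466,145), (423,392), (322,375), and the orange handle top centred near (402,246). The long axis is turned about 10.5°.

```bash
python3 - <<'E'
from h import *
W0=dict(np.load("pics/W4.npz"),name="wrist");W=dict(np.load("pics/W5.npz"),name="wrist");S=dict(np.load("pics/S5.npz"),name="side")
off=np.array([188,55]);f=lambda q:off+(np.array(q)+.5)/4-.5
g=f([(368,127),(466,145),(423,392),(322,375)]);st=f([(295,57),(556,102),(490,467),(233,425)])
h=f([(372,180),(448,188),(432,312),(355,300)])
def rep(n,q,z):
    P=plane(W,q,z);L=(P[3]-P[0]+P[2]-P[1])/2;w=(P[1]-P[0]+P[2]-P[3])/2
    print(n,P.mean(0).round(1),"len",np.linalg.norm(L).round(1),"wid",np.linalg.norm(w).round(1),"ang L",np.degrees(np.arctan2(L[1],L[0])).round(1),"ang w",np.degrees(np.arctan2(w[1],w[0])).round(1))
rep("guard",g,90);rep("stand",st,82);rep("handle",h,167)
# bright top face in W0 and side
for C,roi in((W0,(210,0,50,65)),(W,(270,95,40,45)),(S,(320,305,30,60))):
    hs=cv2.cvtColor(C["pixels"],cv2.COLOR_BGR2HSV);x,y,w,hh=roi;s=hs[y:y+hh,x:x+w];m=(s[...,0]<16)&(s[...,0]>4)&(s[...,1]>200)
    V=s[...,2].astype(int);print(C["name"],[(r+y,int(np.median(V[r][m[r]])),int(np.where(m[r])[0].min()+x),int(np.where(m[r])[0].max()+x)) for r in range(0,hh,3) if m[r].sum()>2])
E
```

```text
guard [458.1 376.5] len 65.3 wid 25.9 ang L -100.0 ang w -9.9
stand [457.9 376.4] len 99.5 wid 69.3 ang L -99.7 ang w -9.5
handle [458.  376.5] len 24.6 wid 15.2 ang L -97.5 ang w -7.3
wrist [(6, 205, 226, 230), (9, 214, 223, 241), (12, 214, 222, 242), (15, 214, 221, 243), (18, 214, 221, 244), (21, 214, 220, 245), (24, 213, 220, 246), (27, 215, 219, 247), (30, 215, 218, 248), (33, 197, 218, 249), (36, 103, 220, 250), (39, 93, 222, 249), (42, 93, 224, 249), (45, 92, 226, 248), (48, 92, 228, 247), (51, 92, 229, 246), (54, 91, 231, 246), (57, 89, 240, 243)]
wrist [(101, 221, 282, 294), (104, 211, 280, 299), (107, 218, 280, 299), (110, 218, 279, 298), (113, 218, 279, 298), (116, 218, 278, 297), (119, 218, 278, 297), (122, 218, 277, 296), (125, 218, 277, 296), (128, 219, 277, 295), (131, 173, 282, 294)]
side [(314, 234, 335, 338), (317, 237, 334, 343), (320, 236, 333, 342), (323, 237, 332, 342), (326, 233, 331, 341), (329, 167, 331, 340), (332, 159, 331, 339), (335, 159, 330, 339), (338, 158, 330, 338), (341, 156, 329, 338), (344, 156, 328, 337), (347, 155, 328, 337), (350, 154, 327, 336), (353, 154, 327, 335)]
```

```bash
python3 - <<'E'
from h import *
W0=dict(np.load("pics/W4.npz"),name="wrist");W=dict(np.load("pics/W5.npz"),name="wrist");S=dict(np.load("pics/S5.npz"),name="side");T=dict(np.load("pics/T4.npz"),name="top")
print("handle top",tri(W,[287.8,116],S,[337,321]),tri(W,[287.8,116],W0,[233.3,21]))
p=plane(T,[[466,231],[488.3,237.3]],80);print("slot rough",p,p.mean(0))
go(458,376.5,200,1.399)
E
```

```text
handle top (array([457.56765625, 376.43953962, 165.25592393]), [np.float64(0.2832844833009905), np.float64(0.2832844833008698)]) (array([459.03037002, 377.25619513, 159.72039081]), [np.float64(1.2002478389958873), np.float64(1.2002478389958575)])
slot rough [[ 539.21728552 -372.82425024]
 [ 523.90942652 -422.61954753]] [ 531.56335602 -397.72189889]
at [451.8 296.8 256.3] 1.5692 -> tx 79.7 ty 6.1 tz 56.3 roll 0.1702
```

Request:
step_arm(
  moves=[
    {"tx":80,"ty":6,"tz":0,"roll":0.17},
    {"tx":80,"ty":6,"tz":0,"roll":0.17},
    {"tx":80,"ty":6,"tz":30,"roll":0.17},
    {"tx":80,"ty":6,"tz":56,"roll":0.17},
    {"tx":80,"ty":6,"tz":56,"roll":0.17},
    {"tx":80,"ty":6,"tz":56,"roll":0.17},
  ],
)

```text
t: 21.82
eef_pos: [457.2, 377.3, 200.0]
tcp_rot: [-3.14, 0.002, 1.4]
ft_force: [-0.3, -0.4, 0.9]
opening: 0.526
grip_force: 0.0
```

```bash
python3 - <<'E'
from h import *
c=snap('wrist');HSV["orange"]=([5,200,60],[14,255,255])
for b in blobs(c,"orange",40)[:3]:print(cv2.boundingRect(b))
print(proj(c,[458,376.5,167]))
go(458,376.5,102,1.399)
E
```

```text
(270, 195, 24, 58)
[281.72387528 236.57113094]
at [457.8 377.5 201.4] 1.4001 -> tx -1.0 ty 0.3 tz 99.4 roll 0.0011
```

Request:
step_arm(
  moves=[
    {"tx":-1,"ty":0,"tz":25,"roll":0},
    {"tx":-1,"ty":0,"tz":50,"roll":0},
    {"tx":-1,"ty":0,"tz":75,"roll":0},
    {"tx":-1,"ty":0,"tz":93,"roll":0},
    {"tx":-1,"ty":0,"tz":99,"roll":0},
    {"tx":-1,"ty":0,"tz":99,"roll":0},
    {"tx":-1,"ty":0,"tz":99,"roll":0},
  ],
)

```text
t: 22.45
eef_pos: [458.0, 377.1, 103.3]
tcp_rot: [3.14, -0.002, 1.4]
ft_force: [-0.3, 0.1, 0.2]
opening: 0.527
grip_force: 0.0
```

Request:
step_arm(
  moves=[
    {"tx":0,"ty":0,"tz":0,"roll":0},
    {"tx":0,"ty":0,"tz":0,"roll":0},
    {"tx":0,"ty":0,"tz":0,"roll":0},
    {"tx":0,"ty":0,"tz":0,"roll":0},
    {"tx":0,"ty":0,"tz":0,"roll":0},
    {"tx":0,"ty":0,"tz":0,"roll":0},
    {"tx":0,"ty":0,"tz":0,"roll":0},
  ],
  grip=0,
)

```text
t: 23.03
eef_pos: [457.2, 376.9, 101.8]
tcp_rot: [3.141, -0.0, 1.401]
ft_force: [0.5, -0.6, 2.3]
opening: 0.17
grip_force: 30.0
```

Request:
step_arm(
  moves=[
    {"tx":0,"ty":0,"tz":-15,"roll":0},
    {"tx":0,"ty":0,"tz":-30,"roll":0},
    {"tx":0,"ty":0,"tz":-50,"roll":0},
    {"tx":0,"ty":0,"tz":-70,"roll":0},
    {"tx":0,"ty":0,"tz":-90,"roll":0},
    {"tx":0,"ty":0,"tz":-110,"roll":0},
    {"tx":0,"ty":0,"tz":-130,"roll":0},
    {"tx":0,"ty":0,"tz":-148,"roll":0},
    {"tx":0,"ty":0,"tz":-150,"roll":0},
    {"tx":0,"ty":0,"tz":-150,"roll":0},
  ],
)

```text
t: 23.87
eef_pos: [457.1, 376.9, 252.0]
tcp_rot: [3.141, -0.001, 1.401]
ft_force: [-0.1, -0.4, -2.0]
opening: 0.169
grip_force: 30.0
```

```bash
python3 - <<'E'
from h import *
S=snap('side');T=snap('top');np.savez("pics/T6.npz",**T)
HSV["dark"]=([0,0,0],[179,255,45])
im=T["pixels"];h=cv2.cvtColor(im,cv2.COLOR_BGR2HSV)
# well: dark rim + violet blob
m=((h[...,2]<40)|(mask(T,"violet")>0)).astype(np.uint8)*255;m[:262]=0;m[320:]=0;m[:,:415]=0;m[:,490:]=0
b=max(cv2.findContours(m,cv2.RETR_EXTERNAL,cv2.CHAIN_APPROX_NONE)[0],key=cv2.contourArea)[:,0]
print("well bbox",cv2.boundingRect(b),circ(T,b,60))
v=blobs(T,"violet")[0];M=cv2.moments(v);print("violet c@z6",cv2.minEnclosingCircle(plane(T,v,6).astype(np.float32)),cv2.boundingRect(v))
s=env.state();print(s["eef_pos"],s["tcp_rot"],s["ft_force"])
go(440,-350,250,1.272)
E
```

```text
well bbox (429, 269, 45, 41) (array([ 407.09863244, -347.07056201,   42.64515552]), np.float64(0.5445937232568896))
violet c@z6 ((406.1096496582031, -350.7908020019531), 35.214599609375) (437, 273, 26, 30)
[456.66914722 376.55814464 250.33910809] [-3.14031153e+00  1.12961760e-03  1.40077215e+00] [ 0.38186082  0.06023609 -2.22914492]
at [456.7 376.6 250.3] 1.4008 -> tx -718.9 ty 106.5 tz 0.3 roll 0.1288
```

The scraper is gripped (16 mm opening, 30 N) and lifted clear. I'll go past the well so the wrist camera looks straight down on both the well and the block.

```bash
python3 -c "
from h import *
go(460,-430,252,1.272)"
```

```text
at [456.7 376.6 250.3] 1.4008 -> tx -794.4 ty 139.8 tz -1.7 roll 0.1288
```

Request:
step_arm(
  moves=[
    {"tx":-25,"ty":4,"tz":0,"roll":0.02},
    {"tx":-60,"ty":10,"tz":0,"roll":0.04},
    {"tx":-100,"ty":17,"tz":0,"roll":0.06},
    {"tx":-140,"ty":25,"tz":0,"roll":0.08},
    {"tx":-180,"ty":32,"tz":0,"roll":0.1},
    {"tx":-220,"ty":39,"tz":0,"roll":0.129},
    {"tx":-260,"ty":46,"tz":0,"roll":0.129},
    {"tx":-300,"ty":53,"tz":0,"roll":0.129},
    {"tx":-340,"ty":60,"tz":0,"roll":0.129},
    {"tx":-375,"ty":66,"tz":0,"roll":0.129},
    {"tx":-395,"ty":70,"tz":0,"roll":0.129},
    {"tx":-400,"ty":70,"tz":0,"roll":0.129},
  ],
)

```text
t: 24.97
eef_pos: [458.0, -32.0, 250.4]
tcp_rot: [-3.14, 0.0, 1.269]
ft_force: [-1.2, -0.1, -1.7]
opening: 0.164
grip_force: 30.0
```

```bash
python3 -c "
from h import *
go(460,-430,252,1.272)"
```

```text
at [458.  -32.  250.4] 1.2687 -> tx -379.4 ty 120.3 tz -1.6 roll -0.0033
```

Request:
step_arm(
  moves=[
    {"tx":-25,"ty":8,"tz":-2,"roll":0},
    {"tx":-60,"ty":19,"tz":-2,"roll":0},
    {"tx":-98,"ty":31,"tz":-2,"roll":0},
    {"tx":-136,"ty":43,"tz":-2,"roll":0},
    {"tx":-174,"ty":55,"tz":-2,"roll":0},
    {"tx":-212,"ty":67,"tz":-2,"roll":0},
    {"tx":-250,"ty":79,"tz":-2,"roll":0},
    {"tx":-288,"ty":91,"tz":-2,"roll":0},
    {"tx":-326,"ty":103,"tz":-2,"roll":0},
    {"tx":-358,"ty":113,"tz":-2,"roll":-0.003},
    {"tx":-375,"ty":119,"tz":-2,"roll":-0.003},
    {"tx":-379,"ty":120,"tz":-2,"roll":-0.003},
  ],
)

```text
t: 25.97
eef_pos: [461.2, -428.8, 251.4]
tcp_rot: [-3.14, -0.001, 1.273]
ft_force: [-0.6, 0.6, -1.1]
opening: 0.168
grip_force: 30.0
```

Request:
step_arm(
  moves=[
    {"tx":0,"ty":0,"tz":0,"roll":0},
    {"tx":0,"ty":0,"tz":0,"roll":0},
    {"tx":0,"ty":0,"tz":0,"roll":0},
  ],
)

```text
t: 26.22
eef_pos: [461.8, -425.1, 253.4]
tcp_rot: [-3.141, -0.001, 1.276]
ft_force: [-1.0, -0.6, -0.8]
opening: 0.168
grip_force: 30.0
```

```bash
python3 - <<'E'
from h import *
c=snap('wrist');np.savez("pics/W7.npz",**c);cv2.imwrite("pics/w7.png",c["pixels"])
T=snap('top');np.savez("pics/T7.npz",**T)
print(env.state()["eef_pos"],proj(c,[407,-347,60]),proj(c,[531.5,-398,80]))
E
```

```text
[ 461.80058139 -425.45670317  253.79310133] [213.56748613 140.10111609] [335.83278259 152.21872101]
```

View pics/w7.png

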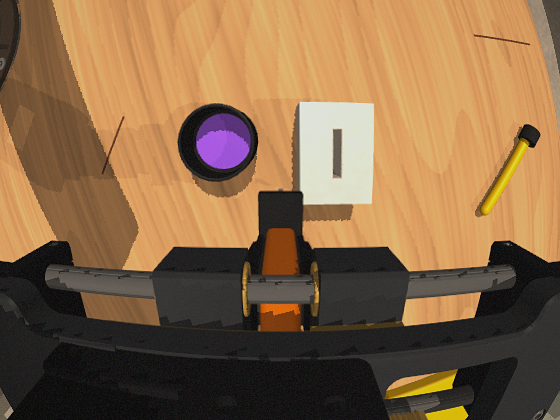

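The wrist view has the well centred near (218,142) and the slot near (337,153), lying parallel to the tool. The scraper points down in the fingers. Now to measure both precisely.

```bash
cat > m.py <<'E'
from h import *
W=dict(np.load("pics/W7.npz"),name="wrist");T=dict(np.load("pics/T7.npz"),name="top");T4=dict(np.load("pics/T4.npz"),name="top")
def slot(C,x0,y0,w,h,z=80,thr=.72):
    g=cv2.cvtColor(C["pixels"],cv2.COLOR_BGR2GRAY)[y0:y0+h,x0:x0+w]
    m=(g<thr*np.median(g)).astype(np.uint8)
    n,l,s,ce=cv2.connectedComponentsWithStats(m);
    i=max((i for i in range(1,n) if s[i][0]>0 and s[i][1]>0 and s[i][0]+s[i][2]<w and s[i][1]+s[i][3]<h),key=lambda i:s[i][4])
    uv=np.argwhere(l==i)[:,::-1]+[x0,y0];P=plane(C,uv,z);q=P.mean(0);_,sv,vt=np.linalg.svd(P-q,full_matrices=False)
    sd=sv/np.sqrt(len(P))*np.sqrt(12);d=vt[0]*np.sign(vt[0][1])
    return uv.mean(0),q.round(1),"LxW",sd.round(1),"ang",np.degrees(np.arctan2(d[1],d[0])).round(2)
a=slot(W,312,115,50,75);print(a)
b=slot(T4,458,222,38,25);print(b)
print("slot tri",tri(W,a[0],T4,b[0]))
def well(C,x,y,w,h,z=60):
    hs=cv2.cvtColor(C["pixels"],cv2.COLOR_BGR2HSV);m=((hs[...,2]<55)|cv2.inRange(hs,np.array([120,80,40]),np.array([155,255,255]))>0).astype(np.uint8)
    r=np.zeros_like(m);r[y:y+h,x:x+w]=m[y:y+h,x:x+w];r=cv2.morphologyEx(r,cv2.MORPH_OPEN,np.ones((5,5)))
    b=max(cv2.findContours(r,cv2.RETR_EXTERNAL,cv2.CHAIN_APPROX_NONE)[0],key=cv2.contourArea)[:,0]
    return cv2.boundingRect(b),circ(C,b,z)
w=well(W,165,90,110,100);print(w);
for C in(T4,T):
    try:t=well(C,415,262,75,58);print(t)
    except Exception as e:print(e)
t=well(T4,415,262,75,58)
print(tri(W,proj(W,[*w[1][0][:2],60]),T4,proj(T4,[*t[1][0][:2],60])))
E
python3 m.py
```

```text
(array([336.89767442, 152.63953488]), array([ 532.5, -398.8]), 'LxW', array([52.2,  9.5]), 'ang', np.float64(73.98))
(array([476.58947368, 233.64210526]), array([ 532.7, -396.5]), 'LxW', array([51.8,  9.4]), 'ang', np.float64(74.47))
slot tri (array([ 533.16577095, -399.32255005,   73.14663755]), [np.float64(0.3845034929715831), np.float64(0.38450349297149744)])
((178, 104, 80, 77), (array([ 407.33207357, -349.57885916,   42.98718764]), np.float64(0.5165016987117533)))
((429, 269, 45, 40), (array([ 407.11490425, -347.36645995,   42.49360253]), np.float64(0.513726380879035)))
((429, 269, 45, 41), (array([ 406.98895749, -346.49999348,   43.49071033]), np.float64(0.48119373731684273)))
(array([ 406.36013787, -349.34351336,   54.23621901]), [np.float64(0.20427863941284324), np.float64(0.2042786394128491)])
```

```bash
python3 -c "
from h import *
go(407,-348,116,1.294)"
```

```text
at [ 461.8 -425.5  253.8] 1.2761 -> tx 58.2 ty -74.9 tz 137.8 roll -0.0179
```

Request:
step_arm(
  moves=[
    {"tx":15,"ty":-19,"tz":0,"roll":0},
    {"tx":30,"ty":-39,"tz":0,"roll":0},
    {"tx":45,"ty":-58,"tz":0,"roll":-0.018},
    {"tx":58,"ty":-75,"tz":5,"roll":-0.018},
    {"tx":58,"ty":-75,"tz":20,"roll":-0.018},
    {"tx":58,"ty":-75,"tz":40,"roll":-0.018},
    {"tx":58,"ty":-75,"tz":65,"roll":-0.018},
    {"tx":58,"ty":-75,"tz":80,"roll":-0.018},
    {"tx":58,"ty":-75,"tz":80,"roll":-0.018},
    {"tx":58,"ty":-75,"tz":80,"roll":-0.018},
  ],
)

```text
t: 27.15
eef_pos: [406.7, -348.9, 173.8]
tcp_rot: [-3.141, -0.001, 1.293]
ft_force: [0.1, -0.9, -0.6]
opening: 0.165
grip_force: 30.0
```

```bash
python3 - <<'E'
from h import *
exec(open("m.py").read().split("w=well(")[0].split("a=slot")[0]+"def well"+open("m.py").read().split("def well")[1].split("w=well(")[0])
T=snap('top')
try: print(well(T,415,262,75,58))
except Exception as e: print(e)
go(407,-348,116,1.294);print(env.state()["ft_force"])
E
```

```text
((429, 269, 61, 51), (array([ 392.0091025 , -381.90110459,   46.76926916]), np.float64(9.693925030506728)))
at [ 407.  -349.3  174.5] 1.2934 -> tx 1.2 ty -0.4 tz 58.5 roll -0.0006
[ 0.84494862 -0.27393877 -1.68385254]
```

The well's left and top edges are unchanged in the top view (429, 269), so I'll lower the blade in and hold.

Request:
step_arm(
  moves=[
    {"tx":1,"ty":0,"tz":15,"roll":0},
    {"tx":1,"ty":0,"tz":30,"roll":0},
    {"tx":1,"ty":0,"tz":45,"roll":0},
    {"tx":1,"ty":0,"tz":55,"roll":0},
    {"tx":1,"ty":0,"tz":60,"roll":0},
    {"tx":1,"ty":0,"tz":60,"roll":0},
    {"tx":1,"ty":0,"tz":60,"roll":0},
    {"tx":1,"ty":0,"tz":60,"roll":0},
  ],
)

```text
t: 27.87
eef_pos: [407.2, -348.8, 114.5]
tcp_rot: [3.14, 0.001, 1.293]
ft_force: [-0.0, -0.3, -1.4]
opening: 0.17
grip_force: 30.0
```

Request:
step_arm(
  moves=[
    {"tx":0,"ty":0,"tz":0,"roll":0},
    {"tx":0,"ty":0,"tz":0,"roll":0},
    {"tx":0,"ty":0,"tz":0,"roll":0},
    {"tx":0,"ty":0,"tz":0,"roll":0},
    {"tx":0,"ty":0,"tz":0,"roll":0},
    {"tx":0,"ty":0,"tz":0,"roll":0},
    {"tx":0,"ty":0,"tz":0,"roll":0},
    {"tx":0,"ty":0,"tz":0,"roll":0},
    {"tx":0,"ty":0,"tz":0,"roll":0},
    {"tx":0,"ty":0,"tz":0,"roll":0},
    {"tx":0,"ty":0,"tz":0,"roll":0},
    {"tx":0,"ty":0,"tz":0,"roll":0},
  ],
)

```text
t: 28.87
eef_pos: [406.9, -348.4, 113.6]
tcp_rot: [-3.142, -0.0, 1.293]
ft_force: [0.4, 0.5, -1.8]
opening: 0.167
grip_force: 30.0
```

```bash
python3 - <<'E'
from h import *
S=snap('side');cv2.imwrite("pics/s8.png",cv2.resize(S["pixels"][90:190,290:420],None,fx=5,fy=5))
print(proj(S,[407,-348,60]),proj(S,[532,-398,80]))
E
```

```text
[369.6616162  143.14200694] [329.39463729 124.97178401]
```

View pics/s8.png

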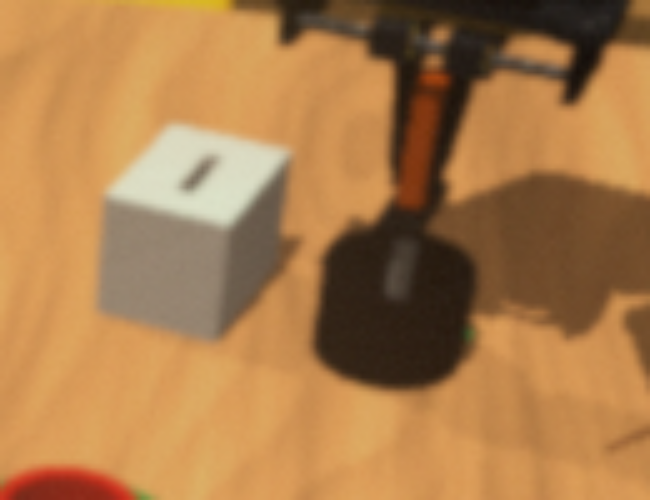

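The blade end is well inside the well (guard near (410,215), blade vanishing below the rim), and the block slot is near (201,173). The hold is done, so next is the slot.

Request:
step_arm(
  moves=[
    {"tx":0,"ty":0,"tz":-20,"roll":0},
    {"tx":0,"ty":0,"tz":-45,"roll":0},
    {"tx":0,"ty":0,"tz":-70,"roll":0},
    {"tx":0,"ty":0,"tz":-90,"roll":0},
    {"tx":0,"ty":0,"tz":-90,"roll":0},
    {"tx":0,"ty":0,"tz":-90,"roll":0},
  ],
)

```text
t: 29.42
eef_pos: [407.0, -348.6, 204.1]
tcp_rot: [3.14, 0.001, 1.293]
ft_force: [-0.0, 0.4, -1.3]
opening: 0.167
grip_force: 30.0
```

```bash
python3 - <<'E'
from h import *
src=open("m.py").read().split("a=slot")[0];exec(src)
S=snap('side');a=slot(S,322,117,18,14,thr=.8);print(a)
go(532,-398,200,1.294)
E
```

```text
(array([329.34782609, 124.13043478]), array([ 532.6, -403.6]), 'LxW', array([46.8,  9.3]), 'ang', np.float64(75.21))
at [ 406.7 -348.2  203.1] 1.2928 -> tx -13.5 ty 134.2 tz 3.1 roll -0.0012
```

Request:
step_arm(
  moves=[
    {"tx":-2,"ty":20,"tz":0,"roll":0},
    {"tx":-5,"ty":50,"tz":0,"roll":0},
    {"tx":-9,"ty":85,"tz":0,"roll":0},
    {"tx":-12,"ty":115,"tz":0,"roll":0},
    {"tx":-13.5,"ty":130,"tz":3,"roll":0},
    {"tx":-13.5,"ty":134.3,"tz":10,"roll":-0.001},
    {"tx":-13.5,"ty":134.3,"tz":20,"roll":-0.001},
    {"tx":-13.5,"ty":134.3,"tz":20,"roll":-0.001},
    {"tx":-13.5,"ty":134.3,"tz":20,"roll":-0.001},
    {"tx":-13.5,"ty":134.3,"tz":20,"roll":-0.001},
    {"tx":-13.5,"ty":134.3,"tz":20,"roll":-0.001},
  ],
)

```text
t: 30.38
eef_pos: [531.8, -398.3, 184.2]
tcp_rot: [3.141, 0.0, 1.293]
ft_force: [0.1, -0.4, -1.4]
opening: 0.165
grip_force: 30.0
```

```bash
python3 - <<'E'
from h import *
S=snap('side')
HSV["orange"]=([5,190,50],[14,255,255])
for b in blobs(S,"orange",20)[:3]:print(cv2.boundingRect(b))
print(proj(S,[532.2,-398,183+65]),proj(S,[532.2,-398,182+0]))
go(532.2,-398,150,1.294);print(env.state()["ft_force"])
E
```

```text
(168, 247, 27, 28)
(288, 184, 30, 28)
(330, 68, 8, 29)
[334.8752023   70.27108384] [332.57947654  92.91066506]
at [ 532.  -398.4  184.3] 1.2934 -> tx 0.4 ty 0.1 tz 34.3 roll -0.0006
[ 0.40767416 -0.3181986  -0.90966878]
```

Handle position matches the expected projection. I'll insert slowly.

Request:
step_arm(
  moves=[
    {"tx":0.4,"ty":0.1,"tz":6,"roll":0},
    {"tx":0.4,"ty":0.1,"tz":10,"roll":0},
    {"tx":0.4,"ty":0.1,"tz":14,"roll":0},
    {"tx":0.4,"ty":0.1,"tz":17,"roll":0},
    {"tx":0.4,"ty":0.1,"tz":20,"roll":0},
    {"tx":0.4,"ty":0.1,"tz":20,"roll":0},
  ],
)

```text
t: 30.93
eef_pos: [532.3, -397.7, 162.7]
tcp_rot: [-3.141, -0.001, 1.294]
ft_force: [-0.5, -0.3, -0.3]
opening: 0.167
grip_force: 30.0
```

Request:
step_arm(
  moves=[
    {"tx":0,"ty":0,"tz":8,"roll":0},
    {"tx":0,"ty":0,"tz":16,"roll":0},
    {"tx":0,"ty":0,"tz":24,"roll":0},
    {"tx":0,"ty":0,"tz":32,"roll":0},
    {"tx":0,"ty":0,"tz":40,"roll":0},
    {"tx":0,"ty":0,"tz":48,"roll":0},
    {"tx":0,"ty":0,"tz":54,"roll":0},
    {"tx":0,"ty":0,"tz":58,"roll":0},
    {"tx":0,"ty":0,"tz":58,"roll":0},
    {"tx":0,"ty":0,"tz":58,"roll":0},
  ],
)

```text
t: 31.77
eef_pos: [532.6, -398.0, 105.5]
tcp_rot: [-3.142, -0.0, 1.294]
ft_force: [-0.9, 0.1, -1.3]
opening: 0.167
grip_force: 30.0
```

Request:
step_arm(
  moves=[
    {"tx":0,"ty":0,"tz":2,"roll":0},
    {"tx":0,"ty":0,"tz":4,"roll":0},
    {"tx":0,"ty":0,"tz":5,"roll":0},
    {"tx":0,"ty":0,"tz":5,"roll":0},
    {"tx":0,"ty":0,"tz":5,"roll":0},
  ],
)

```text
t: 32.18
eef_pos: [532.6, -397.9, 100.6]
tcp_rot: [3.142, -0.0, 1.294]
ft_force: [0.2, 1.1, -1.4]
opening: 0.167
grip_force: 30.0
```

Request:
step_arm(
  moves=[
    {"tx":0,"ty":0,"tz":0,"roll":0},
    {"tx":0,"ty":0,"tz":0,"roll":0},
    {"tx":0,"ty":0,"tz":0,"roll":0},
    {"tx":0,"ty":0,"tz":0,"roll":0},
    {"tx":0,"ty":0,"tz":0,"roll":0},
    {"tx":0,"ty":0,"tz":0,"roll":0},
  ],
  grip=50,
)

```text
t: 32.68
eef_pos: [532.6, -398.0, 100.7]
tcp_rot: [3.141, -0.0, 1.294]
ft_force: [0.0, 0.2, 0.7]
opening: 0.507
grip_force: 0.0
```

Request:
step_arm(
  moves=[
    {"tx":0,"ty":0,"tz":-15,"roll":0},
    {"tx":0,"ty":0,"tz":-40,"roll":0},
    {"tx":0,"ty":0,"tz":-75,"roll":0},
    {"tx":0,"ty":0,"tz":-110,"roll":0},
    {"tx":0,"ty":0,"tz":-145,"roll":0},
    {"tx":0,"ty":0,"tz":-150,"roll":0},
    {"tx":0,"ty":0,"tz":-150,"roll":0},
  ],
)

```text
t: 33.27
eef_pos: [533.1, -398.4, 253.3]
tcp_rot: [3.137, 0.002, 1.294]
ft_force: [0.0, -0.4, -0.1]
opening: 0.524
grip_force: 0.0
```

Request:
step_arm(
  moves=[
    {"tx":-80,"ty":-60,"tz":0,"roll":0},
    {"tx":-80,"ty":-60,"tz":0,"roll":0},
    {"tx":-80,"ty":-60,"tz":0,"roll":0},
    {"tx":-80,"ty":-60,"tz":0,"roll":0},
    {"tx":-80,"ty":-60,"tz":0,"roll":0},
    {"tx":-80,"ty":-60,"tz":0,"roll":0},
  ],
)

```text
t: 33.77
eef_pos: [453.3, -457.9, 249.5]
tcp_rot: [-3.141, -0.001, 1.294]
ft_force: [0.1, -0.2, 0.5]
opening: 0.525
grip_force: 0.0
```

```bash
python3 - <<'E'
from h import *
T=snap('top');S=snap('side');c=snap('wrist');HSV["orange"]=([5,200,60],[14,255,255])
for C in(c,S,T):print(C["name"],[(cv2.boundingRect(b),cv2.minAreaRect(b)[0]) for b in blobs(C,"orange",20)[:4]], proj(C,[532.3,-398,165]),proj(C,[532.3,-398,90]))
for k,z in(("white",64),("blue",84),("green",104),("red",124)):
    print(k,[(cv2.boundingRect(b),circ(T,b,z)[0].round(1)) for b in blobs(T,k)[:2]],[cv2.boundingRect(b) for b in blobs(S,k)[:2]])
print(env.state())
E
```

```text
wrist [((332, 103, 33, 32), (348.0, 118.5))] [355.80914213 118.78732329] [339.02518673 121.4335975 ]
side [((168, 247, 24, 21), (180.2205810546875, 256.1323547363281)), ((328, 97, 7, 26), (330.5990295410156, 109.5099105834961)), ((288, 184, 19, 14), (296.5294189453125, 188.88235473632812)), ((292, 199, 13, 7), (297.35296630859375, 203.08827209472656))] [331.97945899  98.48662962] [329.60004972 121.96430221]
top [((196, 125, 23, 25), (207.0, 137.0)), ((472, 229, 25, 9), (484.0, 233.0))] [492.72439789 232.93718729] [478.95112263 233.72297662]
white [((0, 0, 560, 75), array([1053.8,  485.2,  165.6])), ((449, 211, 55, 47), array([ 528. , -420.1,   42.5]))] [(0, 0, 342, 417), (61, 54, 69, 88)]
blue [((261, 198, 62, 62), array([552.6,  20.5,  68.3]))] [(274, 200, 60, 27)]
green [((265, 202, 52, 52), array([555.5,  23.8,  56.1]))] [(278, 188, 51, 34)]
red [((276, 212, 30, 30), array([556.7,  22.9,  31.3]))] [(289, 184, 28, 27)]
{'t': 33.9167, 'joints': array([-8.92085037e-01,  4.89125815e-01,  1.46233553e+00,  2.26690586e-04,
        1.19077360e+00, -6.16580082e-01]), 'qvel': array([-0.0007881 , -0.00305974, -0.00183169, -0.00032934,  0.00048293,
       -0.00135372]), 'tau': array([-4.04939270e-01, -6.25021505e+01, -2.72932863e+01,  3.66977637e-02,
        7.32362992e-02,  8.45192262e-03]), 'eef_pos': array([ 453.81787438, -457.61547087,  250.11129373]), 'tcp_rot': array([-3.14119032e+00, -5.43119040e-04,  1.29520711e+00]), 'ft_force': array([ 0.09019012,  0.25856944, -0.51285291]), 'moment': array([-0.1334869 ,  0.06489526, -0.03831454]), 'grip_force': 0.0, 'opening': 0.527649717566653}
```

```bash
python3 -c "
from cell import env
print(env.job_done())"
```

```text
the job is handed in; nothing more can be done
None
```

I handed the job in: red, green and blue are nested in white (yellow was not out), the blade was held in the UV well for over a second, and the scraper is home in the block and let go. The last camera check showed the nest centred within about 4 mm and the handle where it should be with the guard down. The hand-in returned no verdict.

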